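# Build a turbo rotor stack on its balancing arbor

### The job

Build the rotor stack on the arbor with the round base and the slim pointed post: first the flanged collar with its flange down, then the taller, narrower of the two spacer rings, then the bladed wheel, and last the domed cap over the wheel's nose, each sitting fully down and level on the one before. Leave the short, wide spacer ring where it lies, and let go of everything at the end.

Things in the scene. Friction and masses are not known exactly. Their poses are not given: they have to be found in the camera images.
- arbor_round: Target. Fixed steel arbor: round base 110 mm across and 18 mm thick with an upright post at its centre, 16 mm in diameter; the post is straight up to 72 mm above the work surface, then tapers to 6 mm across at its tip, 82 mm above the work surface. Origin: centre of the underside, on the work surface, on the post's axis; z up.
- arbor_square: Not used. Fixed steel arbor: square base 100 x 100 mm, 18 mm thick, with a stout post 28 mm in diameter whose flat top is 58 mm above the work surface (too thick for any of the parts). Origin: centre of the underside; z up.
- collar: Loose dark steel flanged collar, 22 mm high: flange 60 mm across and 7 mm thick at the bottom, above it a plain round hub 40 mm across up to 22 mm. Through bore 22 mm. About 0.25 kg. Lies flange down. Origin: centre of the underside; z up along the bore.
- spacer_tall: Loose bright steel spacer ring, the taller and narrower one: 36 mm outside, 22 mm through bore, 24 mm high. About 0.11 kg. Stands on end. Origin: centre of the underside; z up along the bore.
- spacer_short: Loose bright steel spacer ring, the short wide one, to be left alone: 46 mm outside, 22 mm through bore, 12 mm high. Origin: centre of the underside; z up along the bore.
- wheel: Loose aluminium compressor wheel, 36 mm high in all: plain round back disc 58 mm across from 0 to 12 mm, then a hub 38 mm across with ten slanted blades around it (within 28 mm of the axis) up to a flat shoulder at 24 mm, then a solid round nose 24 mm across from 24 to 36 mm (its top 3 mm narrowed to 18 mm). Underneath, a blind bore 22 mm in diameter and 23 mm deep. About 0.18 kg. Lies disc down. Origin: centre of the disc's underside; z up along the axis.
- cap: Loose dark steel domed cap: 42 mm outside, ribbed plain side up to 14 mm, dome up to 25 mm. Underneath a round recess 30 mm in diameter and 14 mm deep, which goes over the wheel's 24 mm nose so that the rim rests on the wheel's shoulder. About 0.15 kg. Lies open side down. Origin: centre of the rim's plane (underside); z up.
Mind the look-alikes: they are no part of the job. Leave any green look-alike of the spacer_tall alone. What is shaped like the cap but blue is not meant.

How it is judged:
On the way, in this order (a step that is already met when the one before it is completed fails the run):
1. the flanged collar is fully down on the round base, flange down (z of collar in the frame of arbor_round between 0.015 and 0.021 m and horizontal distance between collar and arbor_round below 0.008 m and angle between collar's own z axis and vertical below 0.08 rad), for 0.2 s.
2. the tall spacer is seated on the collar (z of spacer_tall in the frame of arbor_round between 0.037 and 0.043 m and horizontal distance between spacer_tall and arbor_round below 0.008 m and angle between spacer_tall's own z axis and vertical below 0.08 rad), for 0.2 s.
3. the bladed wheel is seated on the tall spacer (z of wheel in the frame of arbor_round between 0.061 and 0.067 m and horizontal distance between wheel and arbor_round below 0.008 m and angle between wheel's own z axis and vertical below 0.08 rad), for 0.2 s.
4. the domed cap is seated over the wheel's nose (z of cap in the frame of arbor_round between 0.085 and 0.091 m and horizontal distance between cap and arbor_round below 0.008 m and angle between cap's own z axis and vertical below 0.08 rad), for 0.2 s.
At the end, for the whole second after the job is handed in: On the round-based arbor, from the bottom up: collar, tall spacer, wheel, cap, with their undersides 18, 40, 64 and 88 mm (each within 3 mm) above the underside of the arbor's base, each within 8 mm of the post's axis sideways and within 0.08 rad of upright, and at rest (all of step 1 and all of step 2 and all of step 3 and all of step 4 and linear speed of each of collar, spacer_tall, wheel, cap below 0.02 m/s and angular speed of each of collar, spacer_tall, wheel, cap below 0.2 rad/s); the robot touches nothing.
It fails at once if the short wide spacer is moved more than 30 mm from where it lay (distance of spacer_short from where it was at the start of the episode above 0.03 m).
It also fails if it takes over 115 s, if anything falls off the work surface, if the arm or the gripper's body presses on something with over 40 N, if the wrist force passes 120 N, or if a joint passes its speed limit or range.

### The arm

A 7-joint arm with a two-finger parallel gripper is mounted at the origin on the work surface. World frame = base frame: x ahead of the robot, y to its left, z up, the work surface at z = 0. Lengths are in m, angles in rad, forces in N, time in s.
With the tool pointing down it reaches from about 0.4 to 0.85 m from the base axis. Payload 4.5 kg.
Tool frame: the origin (TCP) lies at the very end of the fingers, on their centre line; the grasp point (between the pads) lies 19 mm behind it; x points along the fingers, y is the direction in which the jaws open and shut, and the axes are right-handed (so a half turn about x gives the same grasp; the last joint's range is limited). The gripper opens to 85 mm and grips with 20 to 120 N. Pads are 22 mm wide; open, the fingers measure 114 mm over their backs; the gripper's body (76 mm by 85 mm) begins 54 mm behind the grasp point. The pads swing forward as they close: fully open they stand 13 mm farther back than shut.
Start: joints at [-1.282, 0.689, -0.195, 1.565, 0.157, 0.902, -0.215], TCP at [0.158, 0.605, 0.231] pointing down, gripper open.
Joint ranges: [-3.01, 3.01], [-0.46, 2.08], [-1.47, 1.51], [0.13, 2.56], [-1, 4.14], [0.04, 2.09], [-2.66, 2.66]. Speed limits (rad/s): [2.57, 2.57, 3.14, 3.14, 3.14, 3.14, 3.14].

### API

Orientations are given as a rotation vector (axis times angle).
In Python, from rig import robot gives the robot as it stands.
- The arm moves only by the tool jog_arm, never from a script. Its argument "motion" is one flat list of numbers, 6 for each row, row after row: the shift along the tool's x, y, z in mm, then the turn, a rotation vector about the tool's x, y, z in degrees. A call has 1 to 12 rows; each row shifts and turns the commanded pose from where the row before left it, along the tool's axes as they then stand; what a row does not reach is not made up. A row lasts 1/10 s, in which the tool goes at most 50 mm and 8.59 degrees, less where a joint would pass 70% of its speed; a pose out of reach is approached as far as the arm can. A call with a gripper value outside its range is refused whole. "fingers" is the closure, from -1 (fully open) to 1 (shut), set as the call begins (left out, the last holds). The fingers move at their own pace and stop on an object; "force" is the grip in N (left out, the last holds). Time passes only in rows, so rows that do not move let the fingers close. It gives the time, the measured TCP pose, the force and the opening at its end, in the units of the state.
- robot.get_obs(): the state, without advancing time (a new reading comes with each control period).
- robot.get_image(name): name is "scene" or "top" or "wrist"; returns the picture (384x512x3 uint8, red, green, blue); there is no depth.
- robot.camera_model(name): a dict with "vertical_fov" (degrees; the focal length in pixels is half the picture's height over the tangent of half this angle, whatever the lens; pixels are square), "cx", "cy" (the principal point, pixels), "dist_coeffs" ([k1, k2, p1, p2, k3] as OpenCV has them; the pictures are not rectified), "rvec" (rotation vector, rad) and "tvec" (3), from world to camera coordinates, as OpenCV has them; the wrist camera has in their place "mount" (4x4, takes a point from camera to tool coordinates, whose origin is the TCP and whose axes are the tool frame's). Camera axes: x right, y down, z forward; pixel columns grow to the right and rows downward; lengths in m; the calibration is good to about 2 mm. A picture is of the moment at which its call begins: read the wrist's pose just before it. camera_model takes no time and is no camera call.
- robot.sign_off(): hands the job in, once; it reports no verdict.
Trained networks look in the newest picture that a camera, given by its name, has taken for a name from the list of things; names that differ only in an ending like _2 or _b are one class to them, and where a whole thing is asked for, a point or a joint stands for the part that bears it (a point fixed in the world has none). Each returns a list of dicts, best first, with "p" (0 to 1); they miss things now and then, are a little off and sometimes report something else, mostly with a low value. They report only what shows in the picture. A call takes as long as a camera call. They do not tell look-alikes from the thing itself.
- robot.masks_of(query, camera): "pixels" (384x512 bool, what is visible of it) and "uv" ([column, row] in pixels, amid what is visible of it).
- robot.spot_point(query, camera): "uv" ([column, row] in pixels: a listed point, or the origin of a listed thing).
The state is a dict: "time": time; "joint_pos": joint angles; "qvel": joint speeds; "tau": joint torques, N m; "position": TCP position; "eef_rot": TCP orientation; "wrist_force": force on the tool from outside, world axes, zero at the start; "ft_torque": the same for the moment, N m; "grip_width": finger opening in m.
Only numpy, scipy, OpenCV 4.12 (cv2) and the standard library are available. Lean on these libraries where they do the work, as an engineer would, in place of code of your own. Each camera call takes 0.05 s, during which the arm holds its last target.

## Working session

There is one attempt and no reset: what is moved stays moved. The work goes in short steps, Python scripts to look and compute and a tool call to move; the robot and the scene stay as the last step left them, time stands still between calls to the robot, and variables do not carry over. Pictures are saved under pics/ and viewed, and the job is handed in when it is done.

Besides the shell and the picture viewer there is one more tool, called after "Call:" by a JSON object that holds its "method" and its "body". jog_arm: Moves the arm, as the interface text tells. Its arguments: {"type":"object","properties":{"motion":{"type":"array"},"fingers":{"type":"number"},"force":{"type":"number"}},"required":["motion"]}

```bash
ls; mkdir -p pics; python3 - <<'E'
from rig import robot
import cv2,numpy as np
o=robot.get_obs()
for k,v in o.items(): print(k,np.round(v,3))
for n in("top","scene","wrist"):
    im=robot.get_image(n); cv2.imwrite(f"pics/{n}0.png",im[:,:,::-1]); print(n,robot.camera_model(n))
E
```

```text
pics
time 0.0
joint_pos [-1.282  0.69  -0.195  1.566  0.157  0.902 -0.215]
qvel [ 0.    -0.    -0.002 -0.001  0.001  0.001 -0.001]
tau [ 0.0000e+00 -5.3961e+01 -1.2670e+00 -1.5854e+01  9.0000e-03  1.0000e-02
 -0.0000e+00]
position [0.157 0.604 0.23 ]
eef_rot [ 0.198  1.562 -0.201]
wrist_force [-0.473 -0.46   0.159]
ft_torque [ 0.013  0.061 -0.003]
grip_width 0.085
top {'vertical_fov': 49.12239973917672, 'cx': 262.24914506847176, 'cy': 195.3815624460324, 'dist_coeffs': array([0.02666173, 0.        , 0.        , 0.        , 0.        ]), 'rvec': array([ 2.14397746, -2.08460694,  0.18172383]), 'tvec': array([-0.01540828,  0.49621429,  0.86061855])}
scene {'vertical_fov': 42.55410362870208, 'cx': 251.43403236349275, 'cy': 193.82113642564465, 'dist_coeffs': array([0.02038886, 0.        , 0.        , 0.        , 0.        ]), 'rvec': array([ 2.33488676,  0.60972554, -0.26131468]), 'tvec': array([-0.4569338 , -0.16343418,  1.08705903])}
wrist {'vertical_fov': 67.36769384764972, 'cx': 254.4359999441292, 'cy': 199.60390700895982, 'dist_coeffs': array([-0.03396601,  0.        ,  0.        ,  0.        ,  0.        ]), 'mount': array([[-1.18959213e-03, -2.77909480e-01,  9.60606530e-01,
        -1.43026506e-01],
       [ 9.99999290e-01, -3.91009088e-04,  1.12525381e-03,
         3.80475440e-04],
       [ 6.28871835e-05,  9.60607187e-01,  2.77909748e-01,
        -7.06117323e-02],
       [ 0.00000000e+00,  0.00000000e+00,  0.00000000e+00,
         1.00000000e+00]])}
```

View pics/top0.png

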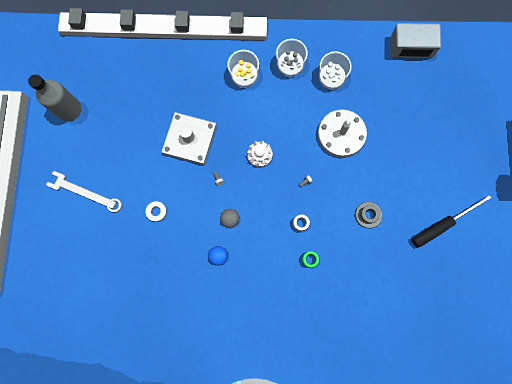

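View pics/scene0.png

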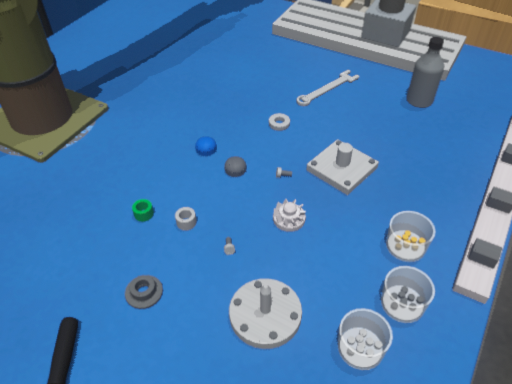

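View pics/wrist0.png

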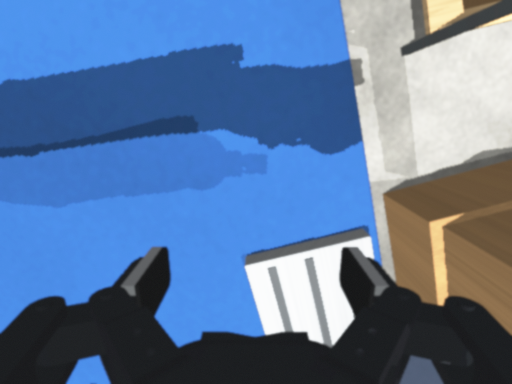

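Candidates in the top view:
- **Ring:** the tall spacer is either the bright ring at (301,223) or the green one at (311,260). The bright steel one fits the description. The wide flat ring at (156,211) is spacer_short, to be left alone.
- **Cap:** the dark one at (230,217) fits. The blue one at (218,256) does not.
- **Arbor:** the round base with the slim post is at (342,132). The square one at (188,138) is not used.

I'll measure next and confirm with a crop.

```bash
cat > h.py <<'E'
import numpy as np,cv2
from scipy.spatial.transform import Rotation as R
from rig import robot
def cam(n,obs=None):
    m=robot.camera_model(n);f=192/np.tan(np.radians(m['vertical_fov'])/2)
    K=np.array([[f,0,m['cx']],[0,f,m['cy']],[0,0,1]]);d=np.array(m['dist_coeffs'])
    if 'mount' in m:
        T=np.eye(4);T[:3,:3]=R.from_rotvec(obs['eef_rot']).as_matrix();T[:3,3]=obs['position']
        W=T@m['mount'];Rc=W[:3,:3].T;t=-Rc@W[:3,3]
    else: Rc=R.from_rotvec(m['rvec']).as_matrix();t=np.array(m['tvec'])
    return K,d,Rc,t
def ray(n,uv,obs=None):
    K,d,Rc,t=cam(n,obs);p=cv2.undistortPoints(np.array([[uv]],float),K,d)[0,0]
    return -Rc.T@t,Rc.T@np.array([p[0],p[1],1])
def atz(n,uv,z,obs=None):
    o,v=ray(n,uv,obs);return o+v*(z-o[2])/v[2]
def tri(rs):
    A=0;b=0
    for o,v in rs:
        v=v/np.linalg.norm(v);P=np.eye(3)-np.outer(v,v);A=A+P;b=b+P@o
    return np.linalg.solve(A,b)
def proj(n,X,obs=None):
    K,d,Rc,t=cam(n,obs);return cv2.projectPoints(np.array(X,float).reshape(-1,3),cv2.Rodrigues(Rc)[0],t,K,d)[0][:,0]
E
python3 - <<'E'
from h import *
for q in("arbor_round","collar","spacer_tall","spacer_short","wheel","cap"):
    for c in("top","scene"):
        for r in robot.spot_point(q,c)[:3]: print(q,c,round(r['p'],2),np.round(r['uv'],1),np.round(atz(c,r['uv'],0),4))
im=cv2.imread("pics/top0.png")[90:280,130:400]; cv2.imwrite("pics/crop.png",cv2.resize(im,None,fx=2.9,fy=2.9,interpolation=2))
print(robot.get_obs()['time'])
E
```

```text
arbor_round top 0.98 [341.1 134. ] [ 0.6558 -0.1798  0.    ]
arbor_round top 0.19 [301.5 223.5] [ 0.4436 -0.0904  0.    ]
arbor_round scene 0.62 [265.5 315.1] [ 0.6543 -0.182   0.    ]
collar top 0.74 [366.6 213.1] [ 0.4712 -0.2358  0.    ]
collar scene 0.68 [142.5 291.8] [ 0.4636 -0.241   0.    ]
spacer_tall top 0.54 [307. 261.] [ 0.3609 -0.1034  0.    ]
spacer_tall top 0.49 [302.9 225.4] [ 0.4394 -0.0935  0.    ]
spacer_tall scene 0.72 [143.8 216.8] [ 0.3681 -0.116   0.    ]
spacer_tall scene 0.7 [190.7 223.7] [ 0.4516 -0.0884  0.    ]
spacer_tall scene 0.61 [233.9 169.3] [0.4479 0.0671 0.    ]
spacer_short top 0.54 [154.5 212.6] [ 0.4593  0.2419 -0.    ]
spacer_short scene 0.61 [280.9 124.4] [0.4658 0.2338 0.    ]
spacer_short scene 0.25 [343.3 168.4] [0.6351 0.1722 0.    ]
wheel top 0.86 [257.2 155.6] [ 0.5988  0.0139 -0.    ]
wheel scene 0.92 [289.  216.7] [0.5976 0.0105 0.    ]
cap top 0.55 [230.3 218. ] [0.4516 0.0699 0.    ]
cap top 0.53 [218.7 257.1] [0.3638 0.0917 0.    ]
cap top 0.3 [258.5 153.7] [0.6035 0.0111 0.    ]
cap scene 0.79 [233.7 170.3] [0.449  0.0645 0.    ]
cap scene 0.67 [208.6 145.7] [0.3661 0.1016 0.    ]
0.75
```

View pics/crop.png

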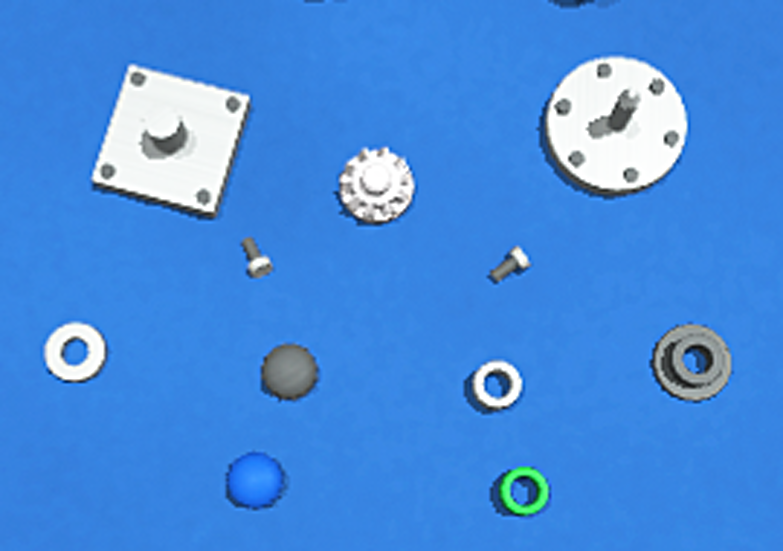

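The crop confirms it: the bright tall ring is at crop (497,385), the dark cap at (290,373), the wheel at (376,185), the collar at (692,362), and the round arbor with the slim post at (617,125).

Next I'll refine the positions with a silhouette fit.

```bash
cat >> h.py <<'E'
from scipy.optimize import minimize
cyl={'arbor_round':[(55,0,18),(8,18,72),(3,82,82)],'collar':[(30,0,7),(20,7,22)],'spacer_tall':[(18,0,24)],'wheel':[(29,0,12),(26,12,24),(12,24,33),(9,36,36)],
'cap':[(21,0,14),(17,20,20),(10,24,24),(3,25,25)],'spacer_short':[(23,0,12)]}
a=np.linspace(0,2*np.pi,48,endpoint=False)
def sil(n,q,xy,z0=0,obs=None):
    S=4;m=np.zeros((384*S,512*S),np.uint8);prev=None
    for r,z,Z in cyl[q]:
        P=[[xy[0]+r/1e3*np.cos(t),xy[1]+r/1e3*np.sin(t),z0+h/1e3] for h in(z,Z) for t in a]
        if prev and q in('cap','arbor_round') and z==Z: P+=prev
        prev=[p for p in P[-48:]]
        u=proj(n,P,obs)
        cv2.fillConvexPoly(m,cv2.convexHull(((u+.5)*S-.5).round().astype(np.int32)),255)
    return cv2.resize(m,(512,384),interpolation=cv2.INTER_AREA)/255.
def fit(n,q,mask,xy,z0=0,obs=None):
    M=mask.astype(float)
    f=lambda p:np.abs(sil(n,q,p,z0,obs)-M).sum()
    r=minimize(f,xy,method='Nelder-Mead',options=dict(initial_simplex=[xy,[xy[0]+.004,xy[1]],[xy[0],xy[1]+.004]],xatol=1e-4,fatol=.1))
    return r.x,r.fun,M.sum()
E
python3 - <<'E'
from h import *
g={'arbor_round':(.656,-.18),'collar':(.468,-.238),'spacer_tall':(.445,-.09),'wheel':(.598,.012),'cap':(.450,.067)}
for q,xy in g.items():
    for c in("top","scene"):
        ms=robot.masks_of(q,c);e=proj(c,[xy+(0.01,)])[0]
        if not ms: print(q,c,'none');continue
        b=min(ms,key=lambda r:np.hypot(*(np.array(r['uv'])-e)))
        x,f,s=fit(c,q,b['pixels'],xy);print(q,c,np.round(x,4),round(f),s,np.round(b['uv']-e,1))
print(robot.get_obs()['time'])
E
```

```text
arbor_round top [ 0.6546 -0.1796] 61 1832.0 [ 0.1 -1.3]
arbor_round scene [ 0.6531 -0.1819] 147 4040.0 [-2.6  1.6]
collar top [ 0.467  -0.2381] 72 536.0 [-3.4 -0.1]
collar scene [ 0.4671 -0.2409] 71 1032.0 [0.2 5.2]
spacer_tall top [ 0.4426 -0.0893] 105 134.0 [4.1 5.1]
spacer_tall scene [ 0.4427 -0.0888] 68 371.0 [ 2.1 -1.2]
wheel top [0.6006 0.0077] 26 517.0 [-0.4 -0.8]
wheel scene [0.5989 0.0071] 80 800.0 [-2.   0.7]
cap top [0.45   0.0709] 540 241.0 [-12.6  36. ]
cap scene [0.4504 0.0697] 17 372.0 [0.1 0.5]
1.25
```

```bash
cat >> h.py <<'E'
R0=R.from_euler('y',90,degrees=True)
def plan(xyz,yaw=0):
    o=robot.get_obs();C=R.from_rotvec(o['eef_rot']);p=o['position']
    T=R.from_euler('z',yaw,degrees=True)*R0
    print('t',round(o['time'],2),'pos',np.round(p,4),'w',round(float(o['grip_width']),4),'F',np.round(o['wrist_force'],1))
    print('tool shift mm (current axes)',np.round(C.inv().apply(np.array(xyz)-p)*1e3,1),' (target axes)',np.round(T.inv().apply(np.array(xyz)-p)*1e3,1),' turn deg',np.round(np.degrees((C.inv()*T).as_rotvec()),2))
E
python3 -c "
from h import *
C=R.from_rotvec(robot.get_obs()['eef_rot']).as_matrix();print(C.round(3))
plan([.43,.40,.23]);plan([.467,-.239,.2])"
```

```text
[[ 0.     0.252  0.968]
 [ 0.     0.968 -0.252]
 [-1.     0.    -0.   ]]
t 1.25 pos [0.1575 0.6049 0.2313] w 0.0854 F [ 0.2  0.  -0.1]
tool shift mm (current axes) [   1.3 -129.6  315.3]  (target axes) [   1.3 -204.9  272.5]  turn deg [-1.46e+01 -0.00e+00 -1.00e-02]
t 1.25 pos [0.1575 0.6049 0.2313] w 0.0854 F [ 0.2  0.  -0.1]
tool shift mm (current axes) [  31.2 -738.6  512.2]  (target axes) [  31.3 -843.9  309.5]  turn deg [-1.46e+01 -0.00e+00 -1.00e-02]
```

Call:
{"method": "jog_arm", "body": {"motion": [0,0,0,-7.3,0,0,0,0,0,-7.3,0,0,0,-20,27,0,0,0,0,-20,27,0,0,0,0,-20,27,0,0,0,0,-20,27,0,0,0,0,-20,27,0,0,0,0,-20,27,0,0,0,0,-20,27,0,0,0,0,-20,27,0,0,0,0,-20,27,0,0,0,0,-20,27,0,0,0], "fingers": -1, "force": 60}}

```text
time: 2.45
position: [0.4287, 0.404, 0.2314]
eef_rot: [0.0, 1.571, 0.0]
wrist_force: [0.9, 1.5, -0.6]
grip_width: 0.085
```

```bash
python3 -c "
from h import *
plan([.467,-.239,.2]);print(robot.get_obs()['joint_pos'])"
```

```text
t 2.45 pos [0.4287 0.404  0.2314] w 0.085 F [ 0.9  1.5 -0.6]
tool shift mm (current axes) [  31.3 -643.    38.4]  (target axes) [  31.4 -643.    38.3]  turn deg [-0.    0.01 -0.02]
[-0.65606295  0.64870828 -0.30617955  1.67464381  0.24365453  0.85549944
  0.50639306]
```

Call:
{"method": "jog_arm", "body": {"motion": [0,-40,3,0,0,0,0,-40,3,0,0,0,0,-40,3,0,0,0,0,-40,3,0,0,0,0,-40,3,0,0,0,0,-40,3,0,0,0,0,-40,3,0,0,0,0,-40,3,0,0,0,0,-40,3,0,0,0,0,-40,3,0,0,0,0,-40,3,0,0,0,0,-40,3,0,0,0]}}

```text
time: 3.65
position: [0.4637, -0.0768, 0.2315]
eef_rot: [0.0, 1.57, -0.0]
wrist_force: [0.7, 0.5, -0.8]
grip_width: 0.0855
```

Call:
{"method": "jog_arm", "body": {"motion": [0,-40,2,0,0,0,0,-40,0,0,0,0,0,-40,0,0,0,0,5,-43,0,0,0,0,10,0,0,0,0,0,16,0,0,0,0,0,0,0,0,0,0,0]}}

```text
time: 4.35
position: [0.4642, -0.2377, 0.1987]
eef_rot: [0.002, 1.574, 0.001]
wrist_force: [0.4, -0.7, 0.5]
grip_width: 0.0854
```

```bash
python3 - <<'E'
from h import *
plan([.467,-.239,.2])
o=robot.get_obs();im=robot.get_image("wrist");cv2.imwrite("pics/w1.png",im[:,:,::-1])
for r in robot.masks_of("collar","wrist"): 
  x,f,s=fit("wrist","collar",r['pixels'],(.467,-.239),0,o); print(r['p'],r['uv'],np.round(x,4),f,s)
E
```

```text
t 4.35 pos [ 0.4642 -0.2377  0.1987] w 0.0854 F [ 0.4 -0.7  0.5]
tool shift mm (current axes) [-1.3 -1.3  2.8]  (target axes) [-1.3 -1.3  2.8]  turn deg [-0.02 -0.2  -0.09]
0.85 [252.2, 172.6] [ 0.4671 -0.2393] 210.84313725490196 1837.0
```

View pics/w1.png

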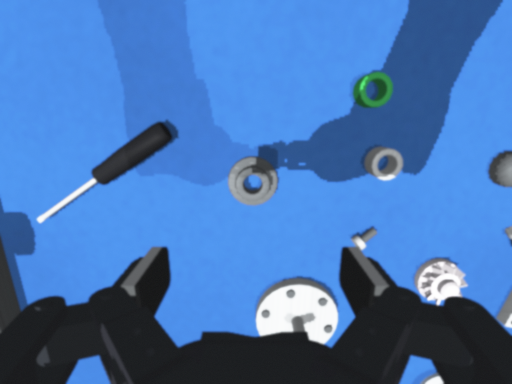

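The wrist view shows the collar at (253,181), and the fit (0.467,-0.239) agrees with the fixed cameras. I'm descending on the hub.

Call:
{"method": "jog_arm", "body": {"motion": [30,-1.5,2.8,0,0,0,35,0,0,0,-0.2,0,35,0,0,0,0,0,35,0,0,0,0,0,25,0,0,0,0,0,15,0,0,0,0,0,10,0,0,0,0,0,0,0,0,0,0,0]}}

```text
time: 5.25
position: [0.469, -0.2391, 0.0149]
eef_rot: [-0.001, 1.568, 0.001]
wrist_force: [-0.6, 0.6, 0.5]
grip_width: 0.0854
```

```bash
python3 -c "
from h import *
plan([.467,-.239,.008])"
```

```text
t 5.25 pos [ 0.469  -0.2391  0.0149] w 0.0854 F [-0.6  0.6  0.5]
tool shift mm (current axes) [ 6.9  0.1 -2.1]  (target axes) [ 6.9  0.1 -2. ]  turn deg [ 0.06  0.18 -0.02]
```

Call:
{"method": "jog_arm", "body": {"motion": [6,0,-1.5,0,0,0,0,0,0,0,0,0,0,0,0,0,0,0,0,0,0,0,0,0,0,0,0,0,0,0,0,0,0,0,0,0,0,0,0,0,0,0,0,0,0,0,0,0,0,0,0,0,0,0], "fingers": 1}}

```text
time: 6.15
position: [0.4676, -0.24, 0.0104]
eef_rot: [-0.001, 1.566, -0.001]
wrist_force: [-0.5, 0.6, 5.8]
grip_width: 0.0372
```

Call:
{"method": "jog_arm", "body": {"motion": [-20,0,0,0,0,0,-35,0,0,0,0,0,-40,0,0,0,0,0,-25,0,0,0,0,0,0,0,0,0,0,0]}}

```text
time: 6.65
position: [0.4689, -0.2406, 0.1327]
eef_rot: [-0.001, 1.561, -0.002]
wrist_force: [1.0, -0.3, -2.7]
grip_width: 0.0367
```

```bash
python3 - <<'E'
from h import *
plan([.654,-.181,.125])
o=robot.get_obs();im=robot.get_image("wrist");cv2.imwrite("pics/w2.png",im[:,:,::-1])
E
```

```text
t 6.65 pos [ 0.4689 -0.2406  0.1327] w 0.0367 F [ 1.  -0.3 -2.7]
tool shift mm (current axes) [  9.4  59.8 185. ]  (target axes) [  7.7  59.6 185.1]  turn deg [-0.04  0.58  0.14]
```

View pics/w2.png

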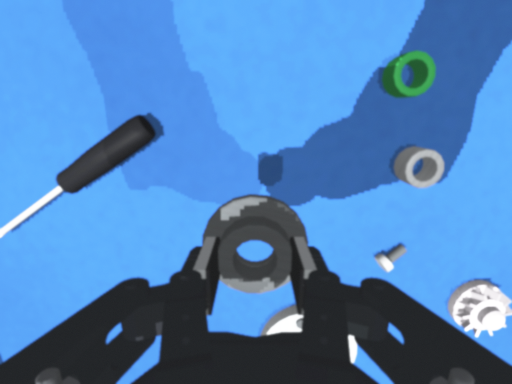

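```bash
python3 - <<'E'
from h import *
o=robot.get_obs()
z=.1327-.009
print([np.round(atz("wrist",(254.5,u),zz,o)-o['position'],4) for u,zz in((240,z+.022),(262,z),(195,z+.007),(293,z+.0))])
print("held predicted bore top/bot, flange edges",np.round(proj("wrist",[o['position']+np.array(d) for d in([0,0,.013],[-.011,0,.013],[.011,0,.013],[-.03,0,-.003],[.03,0,-.009],[-.011,0,-.009],[.011,0,-.009])],o),1))
im=robot.get_image("wrist")[180:320,180:340];cv2.imwrite("pics/w2c.png",cv2.resize(im[:,:,::-1],None,fx=4.5,fy=4.2))
E
```

```text
[array([-0.0132,  0.0006,  0.0149]), array([ 0.0107,  0.0006, -0.0071]), array([-0.0316,  0.0006, -0.0001]), array([ 0.0316,  0.0006, -0.0071])]
held predicted bore top/bot, flange edges [[253.3 262.6]
 [253.3 242.5]
 [253.4 281.7]
 [253.3 196.4]
 [253.6 288.8]
 [253.4 225.9]
 [253.5 260.8]]
```

View pics/w2c.png

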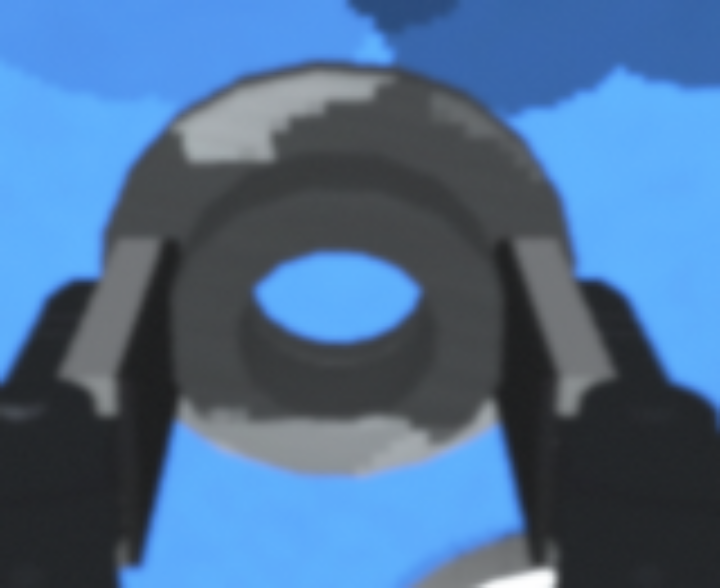

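The collar is held level and centred, and the weight reads 2.7 N. I'm moving it over the arbor.

Call:
{"method": "jog_arm", "body": {"motion": [0,8,25,0,0.5,0,0,10,35,0,0,0,0,12,35,0,0,0,0,12,35,0,0,0,0,10,35,0,0,0,0,8,20,0,0,0,0,0,0,0,0,0,0,0,0,0,0,0,0,0,0,0,0,0]}}

```text
time: 7.65
position: [0.6497, -0.1806, 0.1269]
eef_rot: [0.0, 1.58, -0.001]
wrist_force: [-0.3, -0.4, -2.2]
grip_width: 0.0368
```

```bash
python3 - <<'E'
from h import *
plan([.654,-.181,.125])
o=robot.get_obs();im=robot.get_image("wrist");cv2.imwrite("pics/w3.png",im[:,:,::-1])
im=robot.get_image("scene");cv2.imwrite("pics/s3.png",cv2.resize(im[200:384,150:400,::-1],None,fx=3.1,fy=3.1))
print(proj("wrist",[[.654,-.181,.082],[.654,-.181,.018]],o), proj("scene",[[.654,-.181,.082],[.654,-.181,.018]],o))
E
```

```text
t 7.65 pos [ 0.6497 -0.1806  0.1269] w 0.0368 F [-0.3 -0.4 -2.2]
tool shift mm (current axes) [ 1.9 -0.4  4.3]  (target axes) [ 1.9 -0.4  4.3]  turn deg [-0.05 -0.54  0.04]
[[253.10807153 228.19951855]
 [253.39673131 202.64379726]] [[265.88795755 285.43407775]
 [265.71096697 308.51254112]]
```

View pics/w3.png

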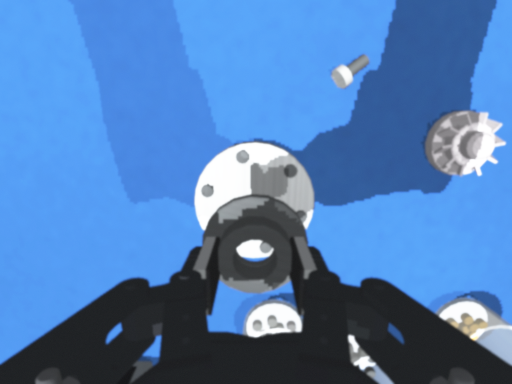

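View pics/s3.png

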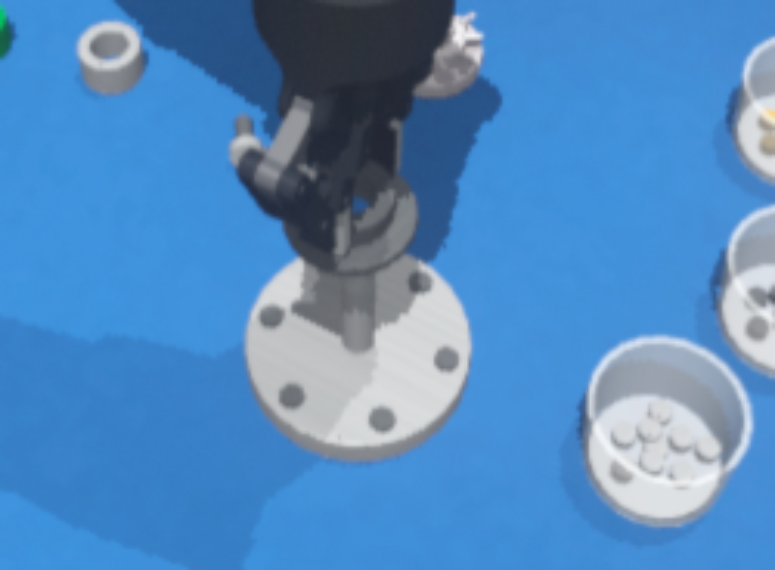

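```bash
python3 - <<'E'
from h import *
o=robot.get_obs()
im=cv2.imread("pics/w3.png");print(im[130:150,253].tolist()); print(im[180,186:202].tolist(),im[180,306:320].tolist())
P=[[.654+.055*np.cos(t),-.181+.055*np.sin(t),.018] for t in np.linspace(0,2*np.pi,120)]
u=proj("wrist",P,o);print(u[:,1].min(),u[np.abs(u[:,1]-180)<2.5])
E
```

```text
[[247, 163, 88], [247, 162, 87], [247, 163, 87], [247, 162, 87], [247, 162, 87], [247, 163, 87], [247, 161, 86], [243, 154, 82], [230, 140, 76], [215, 127, 71], [194, 120, 75], [165, 123, 101], [191, 181, 175], [246, 244, 243], [254, 254, 254], [255, 255, 255], [255, 255, 255], [255, 255, 255], [255, 255, 255], [255, 255, 255]]
[[227, 137, 75], [227, 137, 76], [227, 136, 74], [227, 136, 74], [227, 137, 74], [228, 137, 75], [227, 136, 74], [227, 137, 75], [227, 137, 75], [227, 136, 74], [227, 138, 80], [226, 156, 116], [235, 210, 192], [251, 249, 246], [254, 254, 254], [255, 255, 254]] [[191, 189, 186], [190, 187, 184], [187, 184, 181], [177, 170, 165], [164, 143, 131], [158, 113, 87], [157, 96, 58], [157, 94, 52], [158, 95, 53], [157, 95, 53], [157, 95, 52], [156, 94, 53], [155, 93, 51], [156, 95, 52]]
140.36472291603775 [[311.28059878 182.33374377]
 [310.3104825  179.36758644]
 [196.63110962 179.5153577 ]
 [195.67409251 182.48377537]]
```

Call:
{"method": "jog_arm", "body": {"motion": [10,0,5,0,-0.3,0,10,0,0,0,0,0,10,0,0,0,0,0,10,0,0,0,0,0,10,0,0,0,0,0,0,0,0,0,0,0]}}

```text
time: 8.35
position: [0.6553, -0.1794, 0.0763]
eef_rot: [0.0, 1.574, 0.001]
wrist_force: [-1.0, 0.2, -2.1]
grip_width: 0.0371
```

```bash
python3 - <<'E'
from h import *
plan([.6548,-.181,.027])
im=robot.get_image("scene");cv2.imwrite("pics/s4.png",cv2.resize(im[240:384,200:340,::-1],None,fx=4,fy=4))
E
```

```text
t 8.35 pos [ 0.6553 -0.1794  0.0763] w 0.0371 F [-1.   0.2 -2.1]
tool shift mm (current axes) [49.3 -1.7 -0.3]  (target axes) [49.3 -1.6 -0.5]  turn deg [ 0.02 -0.21 -0.04]
```

View pics/s4.png

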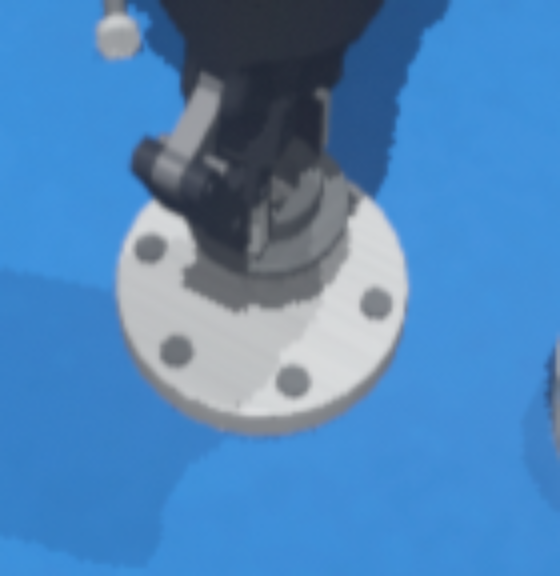

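The post is through the bore and the force hasn't changed. I'm lowering further.

Call:
{"method": "jog_arm", "body": {"motion": [12,-1,0,0,0,0,12,0,0,0,0,0,10,0,0,0,0,0,6,0,0,0,0,0,4,0,0,0,0,0,2,0,0,0,0,0,0,0,0,0,0,0]}}

```text
time: 9.1
position: [0.6569, -0.1806, 0.0324]
eef_rot: [0.0, 1.571, 0.0]
wrist_force: [0.4, 0.7, -2.6]
grip_width: 0.0368
```

Call:
{"method": "jog_arm", "body": {"motion": [1.5,0,0,0,0,0,0,0,0,0,0,0]}}

```text
time: 9.3
position: [0.657, -0.1806, 0.0312]
eef_rot: [-0.0, 1.57, 0.0]
wrist_force: [-0.1, 0.4, -2.3]
grip_width: 0.0368
```

Call:
{"method": "jog_arm", "body": {"motion": [1.5,0,-1,0,0,0,0,0,0,0,0,0]}}

```text
time: 9.5
position: [0.6555, -0.1806, 0.0294]
eef_rot: [0.0, 1.571, 0.0]
wrist_force: [-0.0, -0.5, -1.8]
grip_width: 0.0367
```

Call:
{"method": "jog_arm", "body": {"motion": [1.5,0,0,0,0,0,0,0,0,0,0,0]}}

```text
time: 9.7
position: [0.6559, -0.1807, 0.0285]
eef_rot: [-0.0, 1.571, -0.0]
wrist_force: [-0.9, -0.1, 2.3]
grip_width: 0.0368
```

Call:
{"method": "jog_arm", "body": {"motion": [1,0,0,0,0,0,0,0,0,0,0,0]}}

```text
time: 9.9
position: [0.6559, -0.1807, 0.0284]
eef_rot: [-0.0, 1.571, -0.0]
wrist_force: [-2.3, 0.6, 8.1]
grip_width: 0.0372
```

Contact at TCP z 0.028, so I'm releasing and retreating.

Call:
{"method": "jog_arm", "body": {"motion": [0,0,0,0,0,0,0,0,0,0,0,0,0,0,0,0,0,0,0,0,0,0,0,0,0,0,0,0,0,0], "fingers": -1}}

```text
time: 10.4
position: [0.6558, -0.1806, 0.0268]
eef_rot: [0.0, 1.571, 0.0]
wrist_force: [0.3, -0.2, 0.2]
grip_width: 0.0851
```

Call:
{"method": "jog_arm", "body": {"motion": [-20,0,0,0,0,0,-40,0,0,0,0,0,-40,0,0,0,0,0,-40,0,0,0,0,0,-20,0,0,0,0,0,0,0,-30,0,0,0,0,0,-40,0,0,0,0,0,-30,0,0,0,0,0,0,0,0,0]}}

```text
time: 11.3
position: [0.5505, -0.1816, 0.1868]
eef_rot: [0.0, 1.577, -0.002]
wrist_force: [-0.2, -0.6, -0.2]
grip_width: 0.0854
```

```bash
python3 - <<'E'
from h import *
plan([.4427,-.089,.18])
im=robot.get_image("scene");cv2.imwrite("pics/s5.png",cv2.resize(im[200:384,150:400,::-1],None,fx=3.1,fy=3.1))
o=robot.get_obs();im=robot.get_image("wrist");cv2.imwrite("pics/w5.png",im[:,:,::-1])
E
```

```text
t 11.3 pos [ 0.5505 -0.1816  0.1868] w 0.0854 F [-0.2 -0.6 -0.2]
tool shift mm (current axes) [   7.4   92.4 -107.8]  (target axes) [   6.8   92.6 -107.8]  turn deg [-0.08 -0.37  0.05]
```

View pics/s5.png

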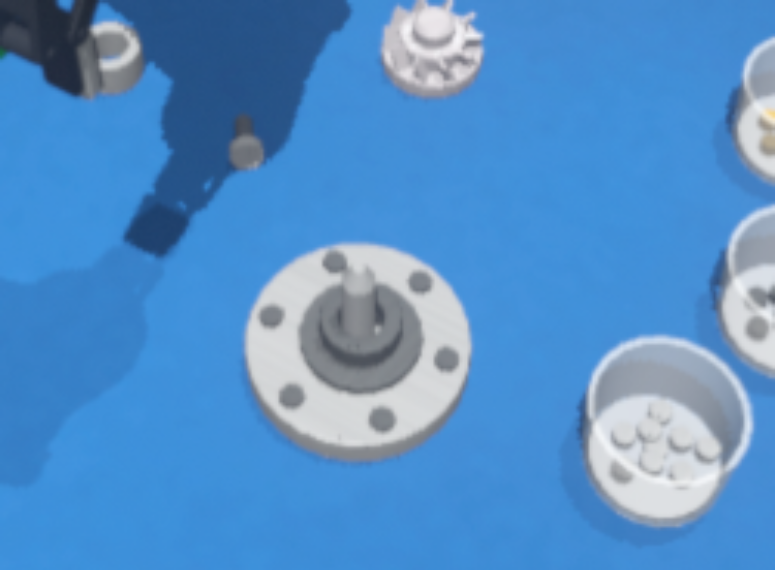

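View pics/w5.png

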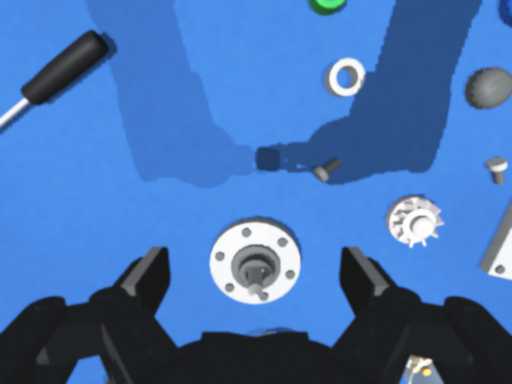

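The collar sits flat on the base, centred on the post. Next is the bright tall ring, wrist (346,77); the green one is at (327,4).

Call:
{"method": "jog_arm", "body": {"motion": [0,23,-27,0,0,0,0,23,-27,0,-0.3,0,0,23,-27,0,0,0,0,23,-27,0,0,0,0,0,0,0,0,0,0,0,0,0,0,0]}}

```text
time: 12.0
position: [0.4496, -0.0879, 0.187]
eef_rot: [-0.001, 1.563, 0.002]
wrist_force: [0.5, 0.1, 0.7]
grip_width: 0.0853
```

```bash
python3 - <<'E'
from h import *
print(np.round(atz("wrist",(346,77),.024,None) if 0 else 0))
o=robot.get_obs();im=robot.get_image("wrist");cv2.imwrite("pics/w6.png",im[:,:,::-1])
for r in robot.masks_of("spacer_tall","wrist"): 
  x,f,s=fit("wrist","spacer_tall",r['pixels'],atz("wrist",r['uv'],.012,o)[:2],0,o); print(r['p'],r['uv'],np.round(x,4),f,s)
plan([.4427,-.089,.009])
E
```

```text
0
0.65 [225.1, 93.3] [ 0.3654 -0.1094] 372.65098039215684 701.0
0.55 [257.4, 182.0] [ 0.4441 -0.0881] 317.3843137254902 635.0
t 12.1 pos [ 0.4501 -0.089   0.1868] w 0.0853 F [ 0.5  0.3 -0.4]
tool shift mm (current axes) [177.8   0.   -8.8]  (target axes) [177.8   0.   -7.4]  turn deg [-0.03  0.46 -0.  ]
```

View pics/w6.png

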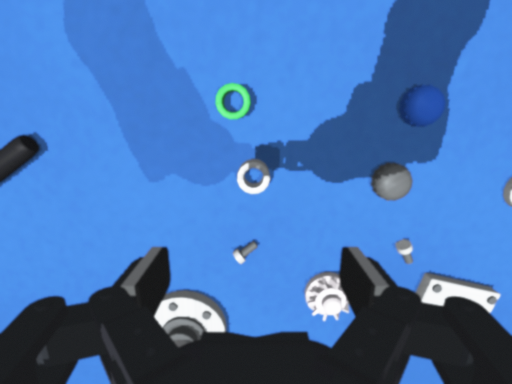

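The bright ring is at (253,177) and measures (0.4435,-0.0885). Green is at (233,101). I'm descending on the bright one.

Call:
{"method": "jog_arm", "body": {"motion": [30,0,-6,0,0.3,0,35,0,0,0,0,0,35,0,0,0,0,0,35,0,0,0,0,0,25,0,0,0,0,0,10,0,0,0,0,0,4,0,0,0,0,0,0,0,0,0,0,0]}}

```text
time: 12.9
position: [0.4449, -0.0897, 0.0139]
eef_rot: [-0.0, 1.573, 0.001]
wrist_force: [-0.1, 0.1, 0.3]
grip_width: 0.0857
```

```bash
python3 - <<'E'
from h import *
plan([.4437,-.0885,.009])
E
```

```text
t 12.9 pos [ 0.4449 -0.0897  0.0139] w 0.0857 F [-0.1  0.1  0.3]
tool shift mm (current axes) [ 4.9  1.2 -1.2]  (target axes) [ 4.9  1.2 -1.2]  turn deg [ 0.05 -0.14 -0.01]
```

Call:
{"method": "jog_arm", "body": {"motion": [4.5,1,-1,0,0,0,0,0,0,0,0,0,0,0,0,0,0,0,0,0,0,0,0,0,0,0,0,0,0,0,0,0,0,0,0,0,0,0,0,0,0,0,0,0,0,0,0,0,0,0,0,0,0,0], "fingers": 1}}

```text
time: 13.8
position: [0.4434, -0.0889, 0.0128]
eef_rot: [-0.0, 1.573, -0.001]
wrist_force: [-0.3, -0.6, 5.4]
grip_width: 0.0335
```

Call:
{"method": "jog_arm", "body": {"motion": [-20,0,0,0,0,0,-35,0,0,0,0,0,-40,0,0,0,0,0,-35,0,0,0,0,0,-10,0,0,0,0,0,0,0,0,0,0,0]}}

```text
time: 14.4
position: [0.4437, -0.0887, 0.1531]
eef_rot: [0.001, 1.572, -0.0]
wrist_force: [0.6, -0.6, -1.3]
grip_width: 0.0332
```

```bash
python3 - <<'E'
from h import *
plan([.6555,-.181,.14])
o=robot.get_obs();im=robot.get_image("wrist");cv2.imwrite("pics/w7.png",cv2.resize(im[180:320,180:340,::-1],None,fx=4,fy=4))
d=-.0095
print(np.round(proj("wrist",[o['position']+np.array(v) for v in([-.018,0,d+.024],[.018,0,d+.024],[-.011,0,d+.024],[.011,0,d+.024],[.018,0,d])],o),1))
E
```

```text
t 14.4 pos [ 0.4437 -0.0887  0.1531] w 0.0332 F [ 0.6 -0.6 -1.3]
tool shift mm (current axes) [ 12.7 -92.1 211.9]  (target axes) [ 13.1 -92.3 211.8]  turn deg [-0.05 -0.09 -0.04]
[[253.3 230.2]
 [253.4 295.1]
 [253.3 243.6]
 [253.4 283.2]
 [253.5 271.2]]
```

View pics/w7.png

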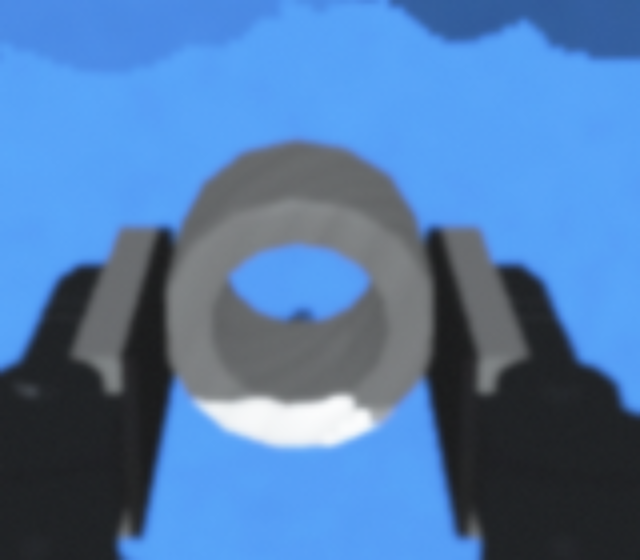

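The ring is held level and centred.

Call:
{"method": "jog_arm", "body": {"motion": [3,-12,28,0,0,0,3,-14,32,0,0,0,3,-14,32,0,0,0,3,-14,32,0,0,0,3,-14,32,0,0,0,3,-14,32,0,0,0,0,-10,24,0,0,0,0,0,0,0,0,0,0,0,0,0,0,0]}}

```text
time: 15.35
position: [0.6537, -0.1796, 0.1303]
eef_rot: [-0.0, 1.579, 0.002]
wrist_force: [-0.5, 0.8, -1.7]
grip_width: 0.0335
```

```bash
python3 - <<'E'
from h import *
plan([.6555,-.181,.05])
o=robot.get_obs();im=robot.get_image("wrist");cv2.imwrite("pics/w8.png",im[:,:,::-1])
im=robot.get_image("scene");cv2.imwrite("pics/s8.png",cv2.resize(im[200:384,150:400,::-1],None,fx=3.1,fy=3.1))
E
```

```text
t 15.35 pos [ 0.6537 -0.1796  0.1303] w 0.0335 F [-0.5  0.8 -1.7]
tool shift mm (current axes) [80.3 -1.4  2.5]  (target axes) [80.3 -1.4  1.8]  turn deg [ 0.07 -0.48 -0.05]
```

View pics/w8.png

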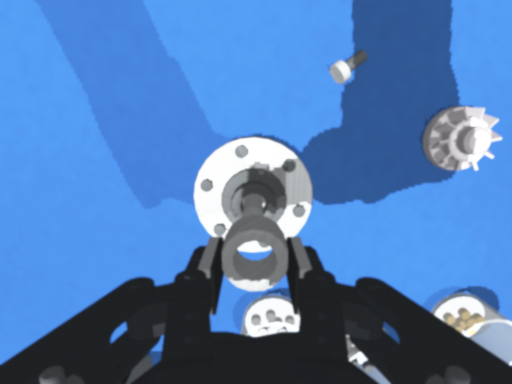

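View pics/s8.png

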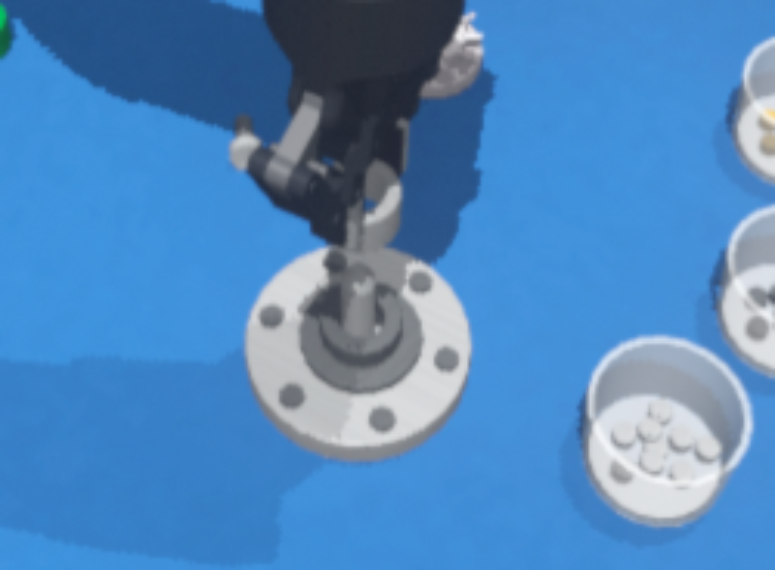

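Call:
{"method": "jog_arm", "body": {"motion": [8,-1,2,0,-0.4,0,10,0,0,0,0,0,10,0,0,0,0,0,10,0,0,0,0,0,10,0,0,0,0,0,0,0,0,0,0,0]}}

```text
time: 16.05
position: [0.6558, -0.1815, 0.0832]
eef_rot: [0.0, 1.571, 0.001]
wrist_force: [-0.9, 0.1, -1.1]
grip_width: 0.0334
```

```bash
python3 - <<'E'
from h import *
plan([.6555,-.181,.0525])
im=robot.get_image("scene");cv2.imwrite("pics/s9.png",cv2.resize(im[240:384,200:340,::-1],None,fx=4,fy=4))
E
```

```text
t 16.05 pos [ 0.6558 -0.1815  0.0832] w 0.0334 F [-0.9  0.1 -1.1]
tool shift mm (current axes) [30.7  0.5 -0.3]  (target axes) [30.7  0.5 -0.3]  turn deg [ 0.02 -0.   -0.02]
```

View pics/s9.png

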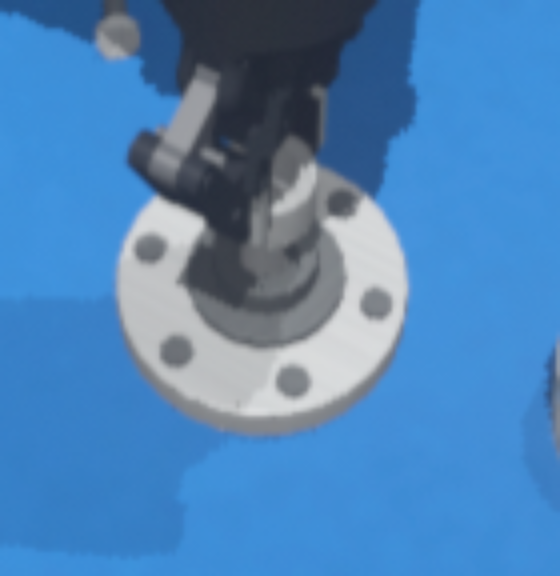

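Call:
{"method": "jog_arm", "body": {"motion": [10,0,0,0,0,0,8,0,0,0,0,0,5,0,0,0,0,0,3,0,0,0,0,0,1,0,0,0,0,0,0,0,0,0,0,0]}}

```text
time: 16.7
position: [0.6571, -0.1815, 0.0581]
eef_rot: [0.0, 1.568, 0.0]
wrist_force: [-1.2, 0.5, -1.3]
grip_width: 0.0338
```

Call:
{"method": "jog_arm", "body": {"motion": [1.5,0,0,0,0,0,0,0,0,0,0,0]}}

```text
time: 16.9
position: [0.6572, -0.1815, 0.0569]
eef_rot: [-0.0, 1.568, 0.0]
wrist_force: [-2.8, 0.1, -1.3]
grip_width: 0.0334
```

Call:
{"method": "jog_arm", "body": {"motion": [1.5,0,0,0,0,0,0,0,0,0,0,0]}}

```text
time: 17.1
position: [0.6572, -0.1815, 0.0553]
eef_rot: [-0.0, 1.568, 0.0]
wrist_force: [-1.5, 0.7, -1.4]
grip_width: 0.0332
```

Call:
{"method": "jog_arm", "body": {"motion": [1.5,0,-1.5,0,0.1,0,0,0,0,0,0,0]}}

```text
time: 17.3
position: [0.6562, -0.1816, 0.0537]
eef_rot: [0.0, 1.568, 0.0]
wrist_force: [0.9, 0.2, -1.0]
grip_width: 0.0333
```

Call:
{"method": "jog_arm", "body": {"motion": [1.5,0,0,0,0,0,0,0,0,0,0,0]}}

```text
time: 17.5
position: [0.6566, -0.1815, 0.053]
eef_rot: [-0.0, 1.568, -0.0]
wrist_force: [-0.8, 0.2, 2.2]
grip_width: 0.0337
```

Call:
{"method": "jog_arm", "body": {"motion": [1,0,0,0,0,0,0,0,0,0,0,0]}}

```text
time: 17.7
position: [0.6566, -0.1815, 0.0529]
eef_rot: [-0.0, 1.567, -0.0]
wrist_force: [-3.0, -0.4, 9.4]
grip_width: 0.0335
```

Contact at the predicted height (0.053). Releasing.

Call:
{"method": "jog_arm", "body": {"motion": [0,0,0,0,0,0,0,0,0,0,0,0,0,0,0,0,0,0,0,0,0,0,0,0,0,0,0,0,0,0], "fingers": -1}}

```text
time: 18.2
position: [0.6558, -0.1814, 0.0511]
eef_rot: [0.0, 1.569, 0.0]
wrist_force: [0.7, -0.0, 0.0]
grip_width: 0.0855
```

Call:
{"method": "jog_arm", "body": {"motion": [-20,0,0,0,0,0,-40,0,0,0,0,0,-40,0,0,0,0,0,-30,0,0,0,0,0,0,30,-10,0,0,0,0,40,-10,0,0,0,0,40,-10,0,0,0,0,40,-10,0,0,0,0,38,-15,0,0,0,0,0,0,0,0,0,0,0,0,0,0,0]}}

```text
time: 19.3
position: [0.6008, 0.0078, 0.1829]
eef_rot: [-0.002, 1.567, 0.002]
wrist_force: [1.3, -0.5, -0.4]
grip_width: 0.0851
```

```bash
python3 - <<'E'
from h import *
plan([.600,.0075,.006])
im=robot.get_image("scene");cv2.imwrite("pics/s10.png",cv2.resize(im[200:384,150:400,::-1],None,fx=3.1,fy=3.1))
o=robot.get_obs();im=robot.get_image("wrist");cv2.imwrite("pics/w10.png",im[:,:,::-1])
for r in robot.masks_of("wheel","wrist"): 
  x,f,s=fit("wrist","wheel",r['pixels'],atz("wrist",r['uv'],.012,o)[:2],0,o); print(r['p'],r['uv'],np.round(x,4),f,s)
E
```

```text
t 19.3 pos [0.6008 0.0078 0.1829] w 0.0851 F [ 1.3 -0.5 -0.4]
tool shift mm (current axes) [176.8  -0.3  -1.4]  (target axes) [176.9  -0.3  -0.8]  turn deg [0.18 0.2  0.  ]
```

View pics/s10.png

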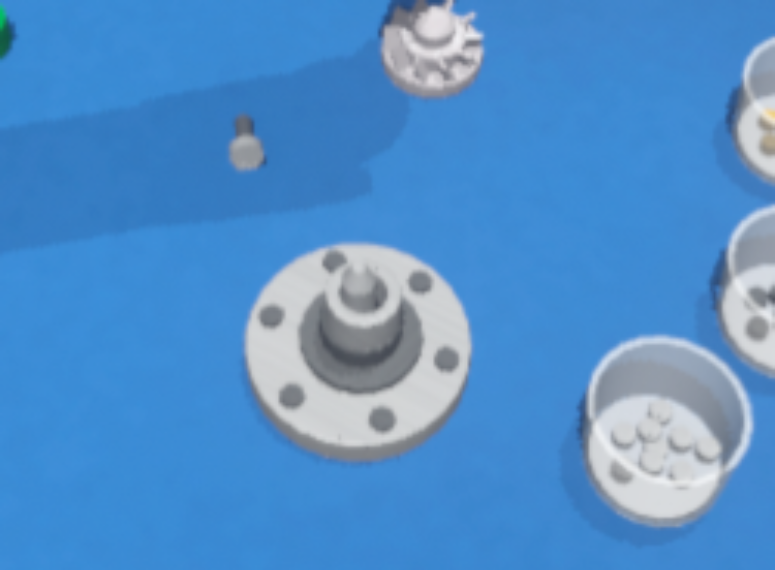

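View pics/w10.png

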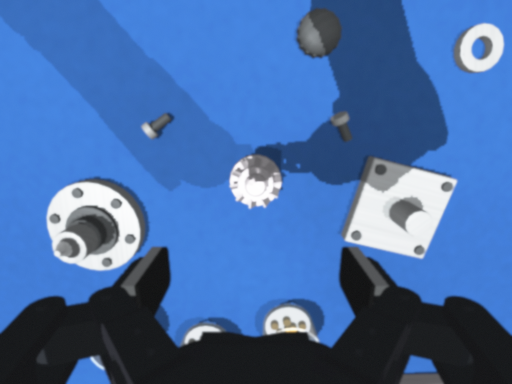

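The spacer is seated on the collar, but the network gave no wheel mask. I'm checking the wheel outline and where the fingertips lie against the picture.

```bash
python3 - <<'E'
from h import *
o=robot.get_obs();C=R.from_rotvec(o['eef_rot'])
for x in(0,-.005,-.013,-.02):
  print(x,np.round(proj("wrist",[o['position']+C.apply([x,y,z]) for y,z in((.0425,-.011),(.0425,.011))],o),1).tolist())
im=cv2.imread("pics/w10.png")
for xy in((.6,.0075),):
  for r,z in((.029,0),(.029,.012),(.012,.033)):
    u=proj("wrist",[[xy[0]+r*np.cos(t),xy[1]+r*np.sin(t),z] for t in a],o);cv2.polylines(im,[u.round().astype(int)],True,(0,0,255),1)
A=cv2.resize(im[140:225,210:300],None,fx=4.4,fy=4.4,interpolation=0);B=cv2.resize(im[230:315,310:400],None,fx=4.4,fy=4.4)
cv2.imwrite("pics/w10c.png",np.hstack([A,B]))
E
```

```text
0 [[332.7, 232.0], [329.6, 268.6]]
-0.005 [[335.2, 235.7], [331.9, 273.2]]
-0.013 [[339.5, 242.2], [335.9, 281.3]]
-0.02 [[343.7, 248.4], [339.7, 289.1]]
```

View pics/w10c.png

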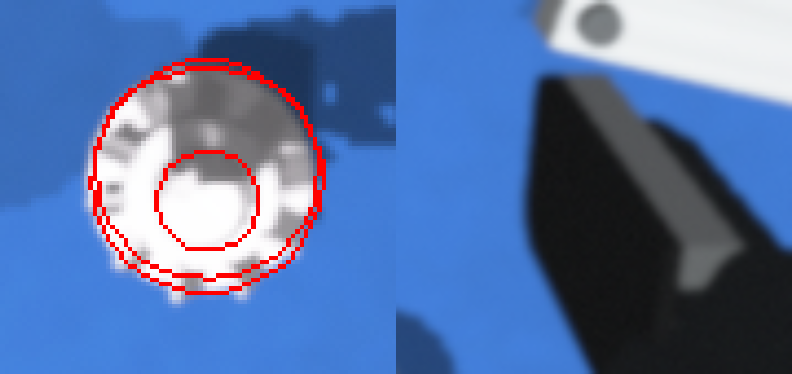

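The wheel outline fits to within about 1 px, and the open fingertips sit about 15 mm behind the TCP, as documented. The wheel needs a low TCP, near -2 mm, so that the pads bear on the 12 mm disc.

Call:
{"method": "jog_arm", "body": {"motion": [30,-0.5,-1,0,0.2,0,35,0,0,0,0,0,35,0,0,0,0,0,35,0,0,0,0,0,25,0,0,0,0,0,12,0,0,0,0,0,6,0,0,0,0,0,0,0,0,0,0,0,0,0,0,0,0,0]}}

```text
time: 20.35
position: [0.6004, 0.006, 0.0044]
eef_rot: [0.001, 1.571, -0.0]
wrist_force: [0.1, 0.5, 0.0]
grip_width: 0.0853
```

```bash
python3 - <<'E'
from h import *
plan([.600,.007,-.002])
E
```

```text
t 20.35 pos [0.6004 0.006  0.0044] w 0.0853 F [0.1 0.5 0. ]
tool shift mm (current axes) [ 6.4  1.  -0.4]  (target axes) [ 6.4  1.  -0.4]  turn deg [-0.03  0.02 -0.02]
```

Call:
{"method": "jog_arm", "body": {"motion": [5.5,0.7,0,0,0,0,0,0,0,0,0,0,0,0,0,0,0,0]}}

```text
time: 20.65
position: [0.5995, 0.0067, -0.002]
eef_rot: [-0.0, 1.572, 0.0]
wrist_force: [-0.8, 0.3, -0.1]
grip_width: 0.0852
```

Call:
{"method": "jog_arm", "body": {"motion": [0,0,0,0,0,0,0,0,0,0,0,0,0,0,0,0,0,0,0,0,0,0,0,0,0,0,0,0,0,0,0,0,0,0,0,0,0,0,0,0,0,0], "fingers": 1}}

```text
time: 21.35
position: [0.5995, 0.0068, -0.0012]
eef_rot: [-0.001, 1.572, 0.0]
wrist_force: [-2.3, -0.5, 8.5]
grip_width: 0.0552
```

```bash
python3 - <<'E'
from h import *
plan([.600,.007,-.002])
im=robot.get_image("wrist");cv2.imwrite("pics/w11.png",cv2.resize(im[160:330,160:350,::-1],None,fx=3.5,fy=3.5))
im=robot.get_image("scene");cv2.imwrite("pics/s11.png",cv2.resize(im[150:280,220:380,::-1],None,fx=4,fy=4))
E
```

```text
t 21.35 pos [ 0.5995  0.0068 -0.0012] w 0.0552 F [-2.3 -0.5  8.5]
tool shift mm (current axes) [0.8 0.2 0.5]  (target axes) [0.8 0.2 0.5]  turn deg [ 0.03 -0.07  0.02]
```

View pics/w11.png

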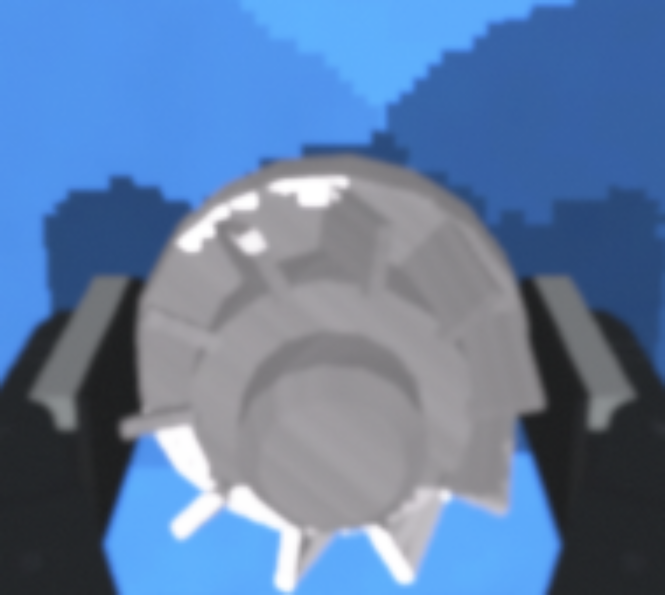

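View pics/s11.png

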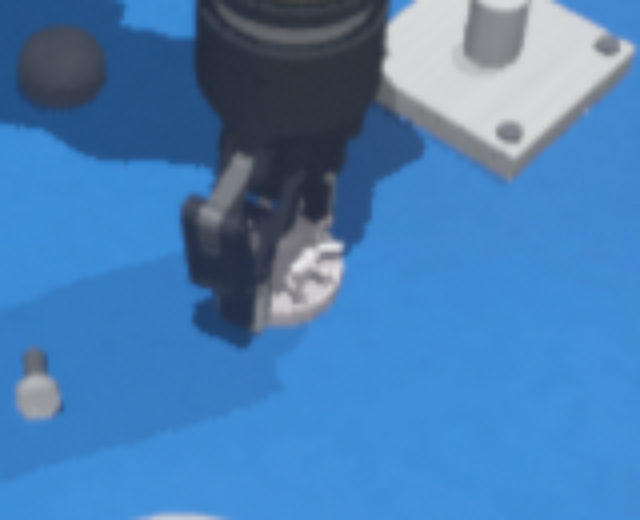

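The pads grip the disc squarely. Lifting and moving over.

Call:
{"method": "jog_arm", "body": {"motion": [-20,0,0,0,0,0,-35,0,0,0,0,0,-40,0,0,0,0,0,-35,0,0,0,0,0,0,-20,6,0,0,0,0,-36,11,0,0,0,0,-36,11,0,0,0,0,-36,11,0,0,0,0,-36,11,0,0,0,0,-24,6,0,0,0,0,0,0,0,0,0,0,0,0,0,0,0]}}

```text
time: 22.65
position: [0.6549, -0.1816, 0.1269]
eef_rot: [0.001, 1.574, -0.0]
wrist_force: [-0.0, 0.8, -2.1]
grip_width: 0.0549
```

```bash
python3 - <<'E'
from h import *
plan([.6558,-.1812,.0628])
o=robot.get_obs();im=robot.get_image("wrist");im=im[:,:,::-1].copy();cv2.imwrite("pics/w12.png",im)
im=robot.get_image("scene");cv2.imwrite("pics/s12.png",cv2.resize(im[200:384,150:400,::-1],None,fx=3.1,fy=3.1))
p=o['position'];b=p[2]+.0012
print(np.round(proj("wrist",[p+np.array([x,0,z]) for x,z in((-.029,.0012),(-.029,.0132),(-.009,.0372),(.009,.0372))],o),1).tolist())
E
```

```text
t 22.65 pos [ 0.6549 -0.1816  0.1269] w 0.0549 F [-0.   0.8 -2.1]
tool shift mm (current axes) [64.1  0.4  1.1]  (target axes) [64.1  0.4  0.9]  turn deg [-0.07 -0.18 -0.04]
[[253.3, 200.4], [253.2, 207.4], [253.2, 271.1], [253.3, 308.1]]
```

View pics/w12.png

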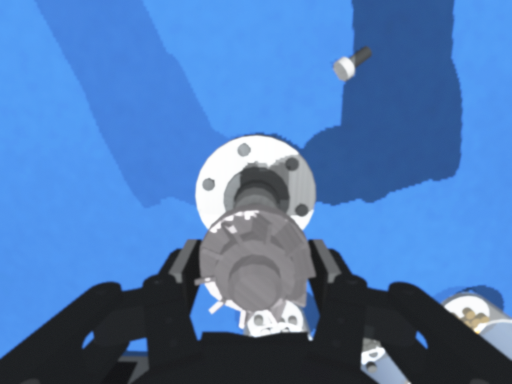

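View pics/s12.png

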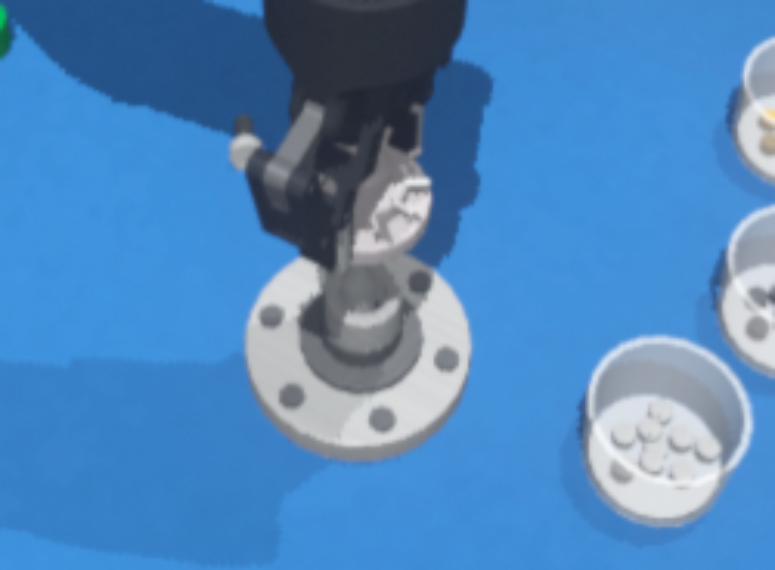

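```bash
python3 - <<'E'
from h import *
o=robot.get_obs();p=o['position'];C=R.from_rotvec(o['eef_rot']);out=[]
for dx in(0,.002):
  im=cv2.imread("pics/w12.png");im=cv2.resize(im,None,fx=4,fy=4,interpolation=1)
  for r,z in((.029,0),(.029,.012),(.012,.033),(.009,.036)):
    u=proj("wrist",[p+[dx+r*np.cos(t),r*np.sin(t),z+.0012] for t in a],o);cv2.polylines(im,[((u+.5)*4-.5).round().astype(int)],True,(0,0,255),1)
  for z in (.04,.018):
    u=proj("wrist",[[.6558+(.018 if z==.04 else .055)*np.cos(t),-.1812+(.018 if z==.04 else .055)*np.sin(t),z] for t in a],o);cv2.polylines(im,[((u+.5)*4-.5).round().astype(int)],True,(0,255,0),1)
  out.append(cv2.resize(im[520:1280,720:1300],None,fx=.68,fy=.7))
cv2.imwrite("pics/w12o.png",np.hstack(out))
E
```

```text
(no output)
```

View pics/w12o.png

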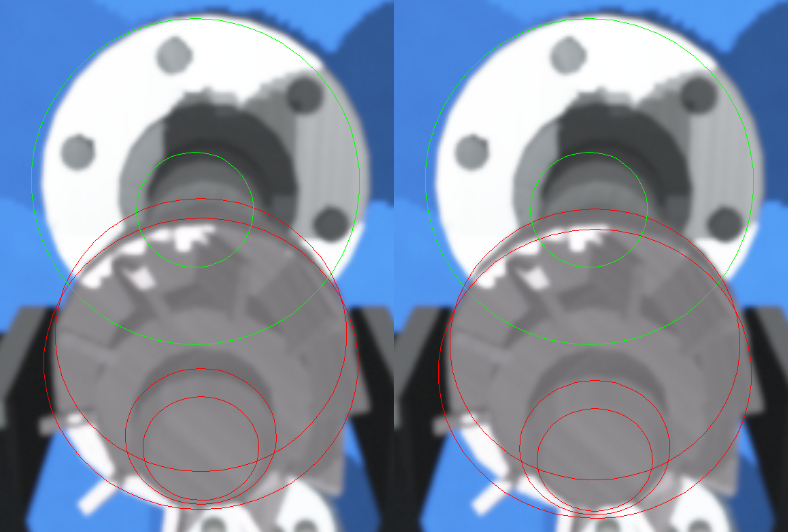

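The overlay puts the wheel within about 1 mm of the tool centre, so I'm lowering it in stages and watching the force.

Call:
{"method": "jog_arm", "body": {"motion": [8,0.5,0.7,0,0,0,10,0,0,0,0,0,10,0,0,0,0,0,10,0,0,0,0,0,8,0,0,0,0,0,4,0,0,0,0,0,0,0,0,0,0,0]}}

```text
time: 23.45
position: [0.6558, -0.1808, 0.0768]
eef_rot: [0.0, 1.574, 0.0]
wrist_force: [-0.1, 0.4, -1.1]
grip_width: 0.055
```

```bash
python3 - <<'E'
from h import *
plan([.6555,-.1812,.0628])
im=robot.get_image("scene");cv2.imwrite("pics/s13.png",cv2.resize(im[240:384,200:340,::-1],None,fx=4,fy=4))
E
```

```text
t 23.45 pos [ 0.6558 -0.1808  0.0768] w 0.055 F [-0.1  0.4 -1.1]
tool shift mm (current axes) [14.  -0.4 -0.2]  (target axes) [14.  -0.4 -0.3]  turn deg [ 0.01 -0.17 -0.02]
```

View pics/s13.png

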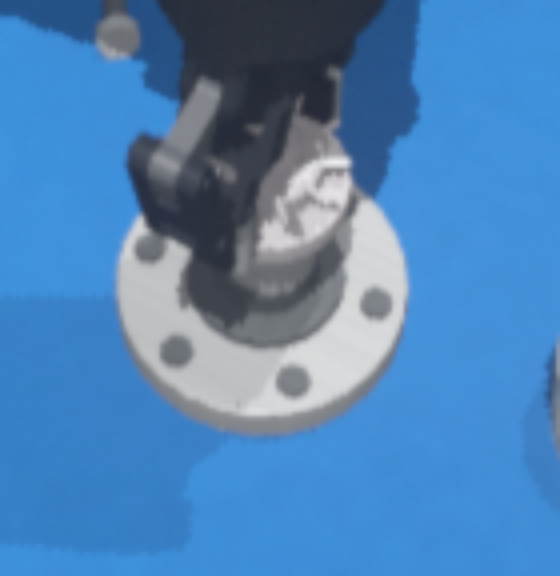

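Call:
{"method": "jog_arm", "body": {"motion": [4,0,0,0,-0.1,0,4,0,0,0,0,0,2,0,0,0,0,0,0,0,0,0,0,0,0,0,0,0,0,0]}}

```text
time: 24.0
position: [0.6563, -0.1808, 0.0676]
eef_rot: [0.0, 1.571, 0.0]
wrist_force: [-0.7, -0.6, -2.2]
grip_width: 0.0553
```

Call:
{"method": "jog_arm", "body": {"motion": [1.5,0,0,0,0,0,0,0,0,0,0,0]}}

```text
time: 24.2
position: [0.6562, -0.1808, 0.0661]
eef_rot: [-0.0, 1.571, 0.0]
wrist_force: [0.1, -0.6, -2.4]
grip_width: 0.0551
```

Call:
{"method": "jog_arm", "body": {"motion": [1.5,0,0,0,0,0,0,0,0,0,0,0]}}

```text
time: 24.4
position: [0.6561, -0.1808, 0.0644]
eef_rot: [-0.0, 1.571, 0.0]
wrist_force: [-0.6, -0.6, -3.1]
grip_width: 0.0552
```

Call:
{"method": "jog_arm", "body": {"motion": [1,0,0,0,0,0,0,0,0,0,0,0]}}

```text
time: 24.6
position: [0.6561, -0.1808, 0.0635]
eef_rot: [0.0, 1.571, 0.0]
wrist_force: [-1.1, 0.3, -2.0]
grip_width: 0.0556
```

Call:
{"method": "jog_arm", "body": {"motion": [1,0,0,0,0,0,0,0,0,0,0,0]}}

```text
time: 24.8
position: [0.6564, -0.1808, 0.063]
eef_rot: [-0.0, 1.571, 0.0]
wrist_force: [0.1, -0.1, 1.8]
grip_width: 0.0552
```

Call:
{"method": "jog_arm", "body": {"motion": [1,0,0,0,0,0,0,0,0,0,0,0]}}

```text
time: 25.0
position: [0.6564, -0.1807, 0.0629]
eef_rot: [-0.0, 1.57, -0.0]
wrist_force: [-2.9, 0.5, 6.1]
grip_width: 0.055
```

Contact at the predicted 0.063. Releasing, then on to the cap.

Call:
{"method": "jog_arm", "body": {"motion": [0,0,0,0,0,0,0,0,0,0,0,0,0,0,0,0,0,0,0,0,0,0,0,0,0,0,0,0,0,0], "fingers": -1}}

```text
time: 25.5
position: [0.6562, -0.1808, 0.0615]
eef_rot: [0.0, 1.571, 0.0]
wrist_force: [0.3, -0.1, -0.4]
grip_width: 0.0854
```

Call:
{"method": "jog_arm", "body": {"motion": [-20,0,0,0,0,0,-40,0,0,0,0,0,-40,0,0,0,0,0,-30,0,0,0,0,0,0,25,-20,0,0,0,0,32,-26,0,0,0,0,32,-26,0,0,0,0,32,-26,0,0,0,0,32,-26,0,0,0,0,32,-26,0,0,0,0,32,-26,0,0,0,0,34,-28,0,0,0]}}

```text
time: 26.7
position: [0.4515, 0.0712, 0.1919]
eef_rot: [0.001, 1.57, -0.0]
wrist_force: [0.7, 0.9, 0.2]
grip_width: 0.0854
```

Call:
{"method": "jog_arm", "body": {"motion": [0,0,0,0,0,0,0,0,0,0,0,0]}}

```text
time: 26.9
position: [0.4521, 0.0709, 0.192]
eef_rot: [-0.002, 1.57, 0.002]
wrist_force: [0.2, -1.4, -0.5]
grip_width: 0.0852
```

```bash
python3 - <<'E'
from h import *
plan([.4504,.0695,.007])
im=robot.get_image("scene");cv2.imwrite("pics/s14.png",cv2.resize(im[200:384,150:400,::-1],None,fx=3.1,fy=3.1))
o=robot.get_obs();im=robot.get_image("wrist");cv2.imwrite("pics/w14.png",im[:,:,::-1])
for r in robot.masks_of("cap","wrist"): 
  x,f,s=fit("wrist","cap",r['pixels'],atz("wrist",r['uv'],.012,o)[:2],0,o); print(r['p'],r['uv'],np.round(x,4),f,s)
E
```

```text
t 26.9 pos [0.4521 0.0709 0.192 ] w 0.0852 F [ 0.2 -1.4 -0.5]
tool shift mm (current axes) [185.   -1.3  -1.8]  (target axes) [185.   -1.4  -1.7]  turn deg [0.16 0.03 0.02]
0.69 [253.8, 178.2] [0.4512 0.0703] 44.92549019607843 1080.0
0.59 [274.7, 105.8] [0.3677 0.0925] 46.678431372549014 1307.0
```

View pics/s14.png

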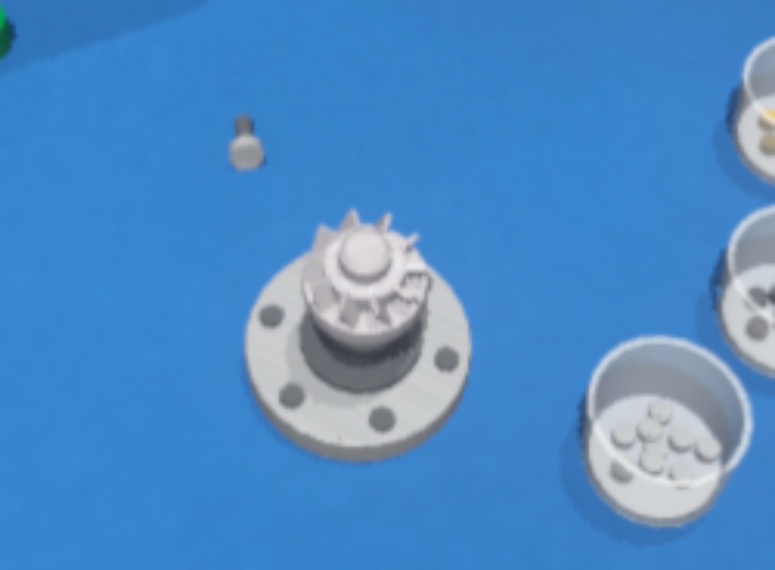

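View pics/w14.png

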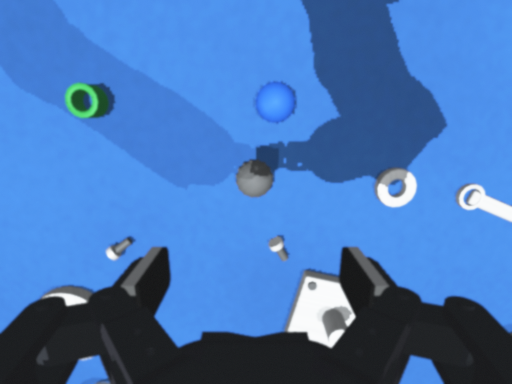

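The wheel sits level on the stack. The dark cap is at (254,178), measuring (0.451,0.070). The blue one at (275,102) is not meant.

Call:
{"method": "jog_arm", "body": {"motion": [30,-0.8,-1,0,0,0,35,0,0,0,0,0,35,0,0,0,0,0,35,0,0,0,0,0,30,0,0,0,0,0,12,0,0,0,0,0,5,0,0,0,0,0,0,0,0,0,0,0,0,0,0,0,0,0]}}

```text
time: 27.95
position: [0.4519, 0.0687, 0.0095]
eef_rot: [0.001, 1.57, -0.001]
wrist_force: [-0.6, -0.1, -0.3]
grip_width: 0.0852
```

```bash
python3 - <<'E'
from h import *
plan([.4509,.070,.004])
E
```

```text
t 27.95 pos [0.4519 0.0687 0.0095] w 0.0852 F [-0.6 -0.1 -0.3]
tool shift mm (current axes) [ 5.5  1.3 -1. ]  (target axes) [ 5.5  1.3 -1. ]  turn deg [-0.07  0.03  0.02]
```

Call:
{"method": "jog_arm", "body": {"motion": [5,1,-0.8,0,0,0,0,0,0,0,0,0,0,0,0,0,0,0]}}

```text
time: 28.25
position: [0.4509, 0.0701, 0.005]
eef_rot: [0.001, 1.57, -0.0]
wrist_force: [0.7, -0.8, -0.3]
grip_width: 0.0854
```

Call:
{"method": "jog_arm", "body": {"motion": [0,0,0,0,0,0,0,0,0,0,0,0,0,0,0,0,0,0,0,0,0,0,0,0,0,0,0,0,0,0,0,0,0,0,0,0,0,0,0,0,0,0], "fingers": 1}}

```text
time: 28.95
position: [0.4506, 0.0702, 0.0054]
eef_rot: [-0.0, 1.57, -0.0]
wrist_force: [-1.2, -1.1, 8.7]
grip_width: 0.039
```

Call:
{"method": "jog_arm", "body": {"motion": [-10,0,0,0,0,0,-20,0,0,0,0,0,-30,0,0,0,0,0,-35,0,0,0,0,0,-35,0,0,0,0,0,-30,0,0,0,0,0,0,0,0,0,0,0,0,0,0,0,0,0]}}

```text
time: 29.75
position: [0.4504, 0.0699, 0.1647]
eef_rot: [0.0, 1.57, -0.001]
wrist_force: [0.1, -0.6, -2.4]
grip_width: 0.0389
```

```bash
python3 - <<'E'
from h import *
plan([.6558,-.181,.15])
o=robot.get_obs();im=robot.get_image("wrist");p=o['position']
im=cv2.resize(im[:,:,::-1],None,fx=4,fy=4)
for r,z in((.021,0),(.021,.014)):
    u=proj("wrist",[p+[r*np.cos(t),r*np.sin(t),z-.0045] for t in a],o);cv2.polylines(im,[((u+.5)*4-.5).round().astype(int)],True,(0,0,255),1)
cv2.imwrite("pics/w15.png",im[720:1280,720:1320])
E
```

```text
t 29.75 pos [0.4504 0.0699 0.1647] w 0.0389 F [ 0.1 -0.6 -2.4]
tool shift mm (current axes) [  14.9 -250.7  205.6]  (target axes) [  14.7 -250.9  205.4]  turn deg [-0.04  0.02  0.02]
```

View pics/w15.png

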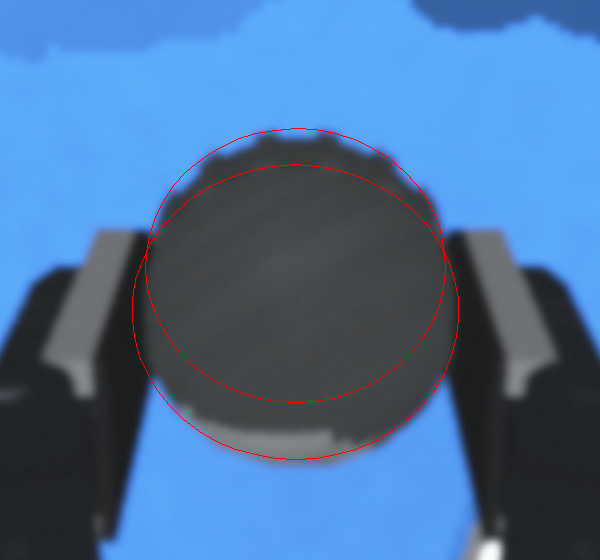

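Call:
{"method": "jog_arm", "body": {"motion": [0,-20,16,0,0,0,0,-28,23,0,0,0,0,-28,23,0,0,0,0,-28,23,0,0,0,0,-28,23,0,0,0,0,-28,23,0,0,0,0,-28,23,0,0,0,0,-28,23,0,0,0,0,-23,19,0,0,0,0,-12,9,0,0,0,0,0,0,0,0,0,0,0,0,0,0,0]}}

```text
time: 31.0
position: [0.6541, -0.1794, 0.1627]
eef_rot: [-0.0, 1.574, 0.002]
wrist_force: [-0.7, -0.2, -2.0]
grip_width: 0.0388
```

```bash
python3 - <<'E'
from h import *
plan([.6558,-.181,.0934])
o=robot.get_obs()
im=robot.get_image("wrist");cv2.imwrite("pics/w16.png",im[:,:,::-1])
im=robot.get_image("scene");cv2.imwrite("pics/s16.png",cv2.resize(im[200:384,150:400,::-1],None,fx=3.1,fy=3.1))
A=cv2.imread("pics/s14.png")
for n,k in(("scene",A),):
  for c,col in(((.6558,-.181),(0,0,255)),):
    for r,z in((.009,.1),(.012,.097),(.029,.076)):
      u=(proj(n,[[c[0]+r*np.cos(t),c[1]+r*np.sin(t),z] for t in a])-[150,200]+.5)*3.1-.5
      cv2.polylines(k,[u.round().astype(int)],True,col,1)
cv2.imwrite("pics/s14o.png",cv2.resize(A[180:400,240:490],None,fx=2.5,fy=2.5))
E
```

```text
t 31.0 pos [ 0.6541 -0.1794  0.1627] w 0.0388 F [-0.7 -0.2 -2. ]
tool shift mm (current axes) [69.3 -1.7  1.9]  (target axes) [69.3 -1.6  1.7]  turn deg [ 0.07 -0.21 -0.06]
```

View pics/s14o.png

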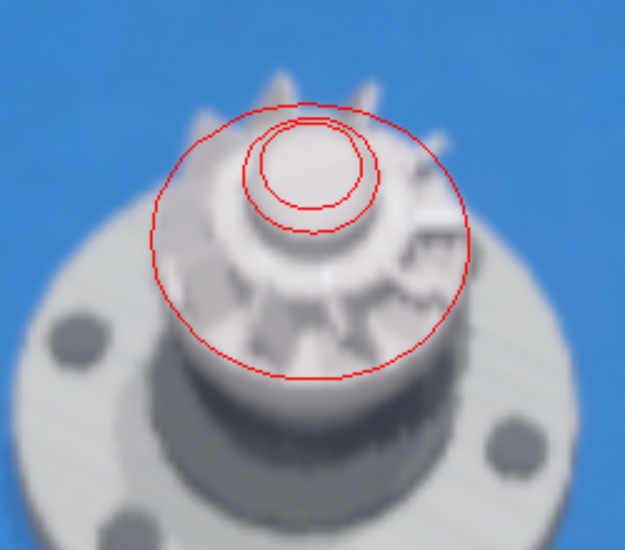

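View pics/w16.png

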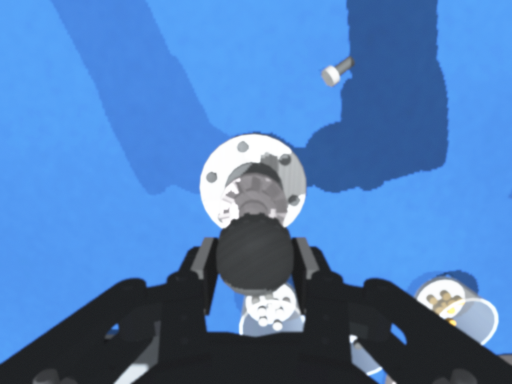

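View pics/s16.png

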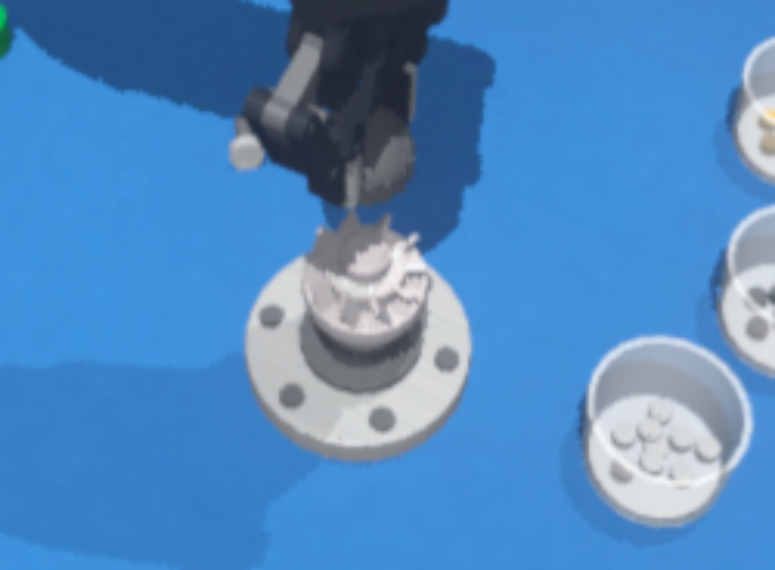

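The nose overlay at (0.6558,-0.181) fits, so I'm lowering the cap.

Call:
{"method": "jog_arm", "body": {"motion": [8,-1.2,1.5,0,-0.1,0,12,0,0,0,0,0,12,0,0,0,0,0,10,0,0,0,0,0,8,0,0,0,0,0,0,0,0,0,0,0,0,0,0,0,0,0]}}

```text
time: 31.8
position: [0.6571, -0.1817, 0.1145]
eef_rot: [0.0, 1.569, 0.0]
wrist_force: [0.1, 0.0, -1.7]
grip_width: 0.0392
```

```bash
python3 - <<'E'
from h import *
plan([.6558,-.181,.0934])
im=robot.get_image("scene");cv2.imwrite("pics/s17.png",cv2.resize(im[230:350,200:340,::-1],None,fx=4,fy=4))
E
```

```text
t 31.8 pos [ 0.6571 -0.1817  0.1145] w 0.0392 F [ 0.1  0.  -1.7]
tool shift mm (current axes) [21.1  0.7 -1.3]  (target axes) [21.1  0.7 -1.3]  turn deg [ 0.    0.1  -0.02]
```

View pics/s17.png

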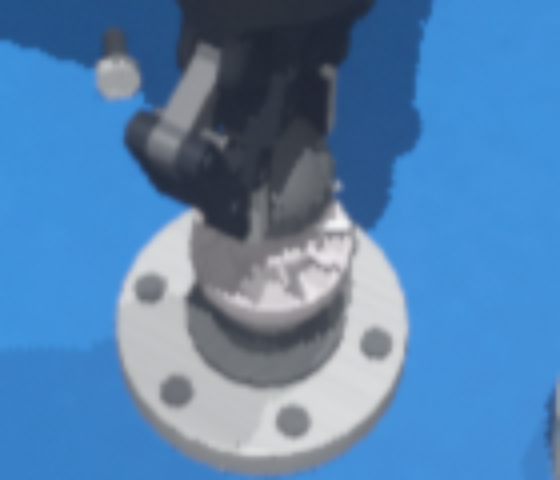

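Call:
{"method": "jog_arm", "body": {"motion": [4,0.5,-1,0,0,0,4,0,0,0,0,0,3,0,0,0,0,0,0,0,0,0,0,0]}}

```text
time: 32.25
position: [0.6556, -0.1813, 0.103]
eef_rot: [-0.0, 1.57, 0.0]
wrist_force: [0.6, -0.3, -1.4]
grip_width: 0.0391
```

Call:
{"method": "jog_arm", "body": {"motion": [3,0,0,0,0,0,2,0,0,0,0,0,0,0,0,0,0,0]}}

```text
time: 32.55
position: [0.6558, -0.1813, 0.0982]
eef_rot: [0.0, 1.57, 0.0]
wrist_force: [-0.5, -0.4, -1.8]
grip_width: 0.0393
```

Call:
{"method": "jog_arm", "body": {"motion": [2,0,0,0,0,0,0,0,0,0,0,0]}}

```text
time: 32.75
position: [0.6559, -0.1813, 0.0964]
eef_rot: [-0.0, 1.569, 0.0]
wrist_force: [-0.4, 0.1, -0.7]
grip_width: 0.0391
```

Call:
{"method": "jog_arm", "body": {"motion": [1.5,0,0,0,0,0,0,0,0,0,0,0]}}

```text
time: 32.95
position: [0.6559, -0.1813, 0.0949]
eef_rot: [-0.0, 1.569, 0.0]
wrist_force: [0.6, -0.1, -1.7]
grip_width: 0.039
```

Call:
{"method": "jog_arm", "body": {"motion": [1,0,0,0,0,0,0,0,0,0,0,0]}}

```text
time: 33.15
position: [0.656, -0.1813, 0.094]
eef_rot: [0.0, 1.569, 0.0]
wrist_force: [0.4, -0.3, -1.7]
grip_width: 0.0397
```

Call:
{"method": "jog_arm", "body": {"motion": [1,0,0,0,0,0,0,0,0,0,0,0]}}

```text
time: 33.35
position: [0.6562, -0.1813, 0.0936]
eef_rot: [-0.0, 1.569, -0.0]
wrist_force: [-0.8, 0.5, 1.4]
grip_width: 0.039
```

Call:
{"method": "jog_arm", "body": {"motion": [0.7,0,0,0,0,0,0,0,0,0,0,0]}}

```text
time: 33.55
position: [0.6563, -0.1813, 0.0935]
eef_rot: [-0.0, 1.568, -0.0]
wrist_force: [-1.7, 0.1, 6.7]
grip_width: 0.0391
```

Seated at the predicted height. Releasing and retreating straight up.

Call:
{"method": "jog_arm", "body": {"motion": [0,0,0,0,0,0,0,0,0,0,0,0,0,0,0,0,0,0,0,0,0,0,0,0,0,0,0,0,0,0], "fingers": -1}}

```text
time: 34.05
position: [0.656, -0.1812, 0.0923]
eef_rot: [0.0, 1.569, 0.0]
wrist_force: [-0.7, -0.3, 0.9]
grip_width: 0.0855
```

Call:
{"method": "jog_arm", "body": {"motion": [-15,0,0,0,0,0,-30,0,0,0,0,0,-35,0,0,0,0,0,-35,0,0,0,0,0,0,0,-30,0,0,0,0,0,-40,0,0,0,0,0,-40,0,0,0,0,0,0,0,0,0,0,0,0,0,0,0,0,0,0,0,0,0]}}

```text
time: 35.05
position: [0.5478, -0.1812, 0.2083]
eef_rot: [0.0, 1.566, -0.0]
wrist_force: [1.7, 0.7, 0.1]
grip_width: 0.0853
```

```bash
python3 - <<'E'
from h import *
plan([.55,-.181,.2])
im=robot.get_image("scene")[:,:,::-1].copy();A=cv2.resize(im[220:360,190:340],None,fx=4,fy=4);B=A.copy()
for r,z in((.021,.088),(.021,.102),(.029,.064),(.029,.076),(.03,.025),(.018,.064)):
  u=(proj("scene",[[.6558+r*np.cos(t),-.181+r*np.sin(t),z] for t in a])-[190,220]+.5)*4-.5
  cv2.polylines(B,[u.round().astype(int)],True,(0,0,255),1)
cv2.imwrite("pics/s18.png",cv2.resize(np.hstack([A,B]),None,fx=.66,fy=.66))
im=robot.get_image("wrist");cv2.imwrite("pics/w18.png",im[:,:,::-1])
im=robot.get_image("top");cv2.imwrite("pics/t18.png",im[:,:,::-1])
E
```

```text
t 35.05 pos [ 0.5478 -0.1812  0.2083] w 0.0853 F [1.7 0.7 0.1]
tool shift mm (current axes) [8.3 0.2 2.2]  (target axes) [8.3 0.2 2.2]  turn deg [-0.02  0.28 -0.01]
```

View pics/s18.png

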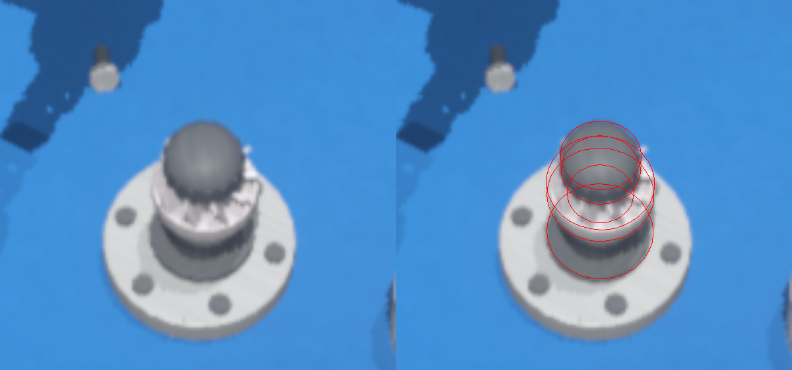

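View pics/w18.png

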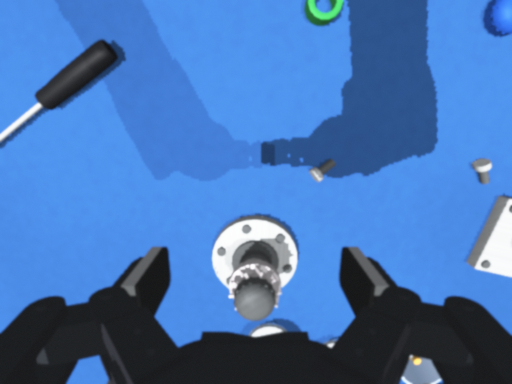

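View pics/t18.png

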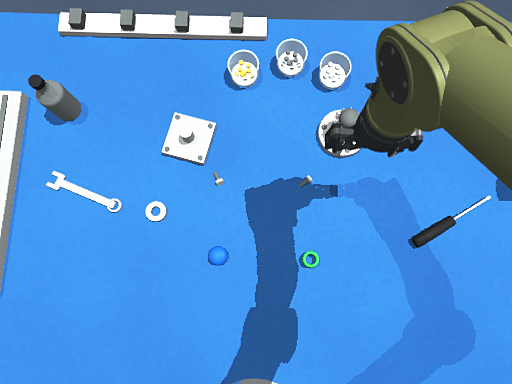

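The full stack is upright and matches the model overlay. The short ring is still at (156,211), and the gripper is open and clear. Handing in.

```bash
python3 -c "
from rig import robot
print(robot.sign_off())"
```

```text
the job is handed in; nothing more can be done
None
```

I built the rotor stack on the round-based arbor in the order you gave (collar flange down, tall spacer, wheel, cap) and handed it in at about 35 s of the 115 s allowed. The hand-in gives no verdict.

**Seating:** Each part was lowered until the wrist force showed contact. For the spacer, wheel and cap this came within about 1 mm of the height expected from the grasp; for the collar I checked it by picture. Contact forces stayed below 10 N.

**Final pictures:** The stack is upright and fits the model overlay in the scene view. The short wide spacer still shows at its starting pixel in the top view. The green and blue look-alikes were never gripped or approached, and the open gripper stands clear of everything.

**Checks that failed or disagreed:**
- The network found no wheel mask in the wrist picture, so I used the fixed-camera fit and a picture overlay for that grasp.
- In the top view it matched the blue cap instead of the dark one. I discarded that and used the scene and wrist fits.
- The wrist-camera overlay of the arbor base was about 3 mm off sideways in one picture, probably from calibration. The scene view and the near-zero sideways forces during lowering did not show that offset.

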